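# Load the sample warming trough and switch it on

### The job

Get the warming trough running: stand the nozzle head upright in its round seat with its outlet facing the red mark, and hang every sample saddle on the bench over the trough's bar, one leg on each side of the bar, hanging straight. When all that is in place, flip the red lever fully over to on, last of all; leave the bottle, beaker and jar where they are.

Things in the scene. Friction and masses are not known exactly. Their poses are not given: they have to be found in the camera images.
- station: Fixed warming station. Origin on the bench under the trough's centre; x away from the robot, y along the trough, z up. Open steel trough 142 (x) by 300 (y) mm, rim 85 mm high, walls 4 mm. Beyond its +y end: the nozzle seat; beyond its -y end: the switch box, 90 by 70 mm, 80 mm high, centred at y = -195 mm. A 12 mm round bar runs along y above the trough's middle.
- bar_mid (a point): Middle of the bar's length, on its axis: station (0, 0, 130) mm. Axes as the station's; the bar runs along y from -148 to 148 mm and stands on 12 mm posts at y = +-145 mm.
- seat (a point): Centre of the floor of the nozzle seat, 56 mm above the bench, station (0, 200, 56) mm: a round dark steel dish, 82 mm inside diameter, with a rim 10 mm above this floor. Axes as the station's.
- mark (a point): Red mark, 30 by 13 mm, on the seat's rim, on the side towards the trough (the -y side of the seat), station (0, 156.5, 68) mm.
- nozzle: Loose hot-air nozzle head, 0.35 kg: black foot 72 mm across and 12 mm high, white body 60 mm across up to 98 mm, black grip fin on its axis from 98 to 128 mm high, 46 mm long (x), 16 mm thick (y), under a flange 26 mm wide (y) up to 134 mm. Origin: centre of its underside; z up; x points where the orange outlet points. Starts upright on the bench, turned anyhow.
- outlet (a point): Mouth of the nozzle's orange outlet (36 mm wide, 18 mm high), nozzle (45, 0, 78) mm.
- switch (a joint): Red toggle lever on the switch box, rad: 0 = off, leaning towards the robot (-x of the station) 0.5 rad from upright, 1.0 = on, leaning away 0.5 rad; stiff enough to stay where it is left. Starts at 0 to 0.12.
- switch_tip (a point): Centre of the red ball (26 mm diameter) at the lever's end, 70 mm from the pivot at station (0, -195, 102) mm. It swings about the station's y axis, from station x = -34 to +34 mm, about 163 mm above the bench at either end. The rod is 10 mm thick. A push of about 1 N moves it.
- reagent: Bystander: amber reagent bottle with green cap, 72 mm diameter, 160 mm high; origin at the centre of its underside.
- beaker: Bystander: clear glass beaker, 76 mm diameter, 100 mm high; origin at the centre of its underside.
- white_jar: Bystander: white jar with blue cap, 64 mm diameter, 90 mm high; origin at the centre of its underside.
- saddle_red: Sample saddle, red caps and handle, 0.25 kg, may be absent: inverted V of steel, 112 (x) by 66 (y) by 132 mm high, vials and heavy feet outside its legs. Leg gap 44 mm (x), narrowing at 45 degrees above 61 mm height. Handle stem 14 mm thick (x), 44 long (y), 92 to 126 mm high, under a flange 24 mm wide (x) up to 132 mm. Origin: centre of underside; z up; same either way round.
- saddle_red_crook (a point): Where the bar's axis lies when the red saddle hangs (its V centres itself on the bar): saddle (0, 0, 75) mm.
- saddle_blue: Sample saddle, blue caps and handle, 0.25 kg, may be absent: inverted V of steel, 112 (x) by 66 (y) by 132 mm high, vials and heavy feet outside its legs. Leg gap 44 mm (x), narrowing at 45 degrees above 61 mm height. Handle stem 14 mm thick (x), 44 long (y), 92 to 126 mm high, under a flange 24 mm wide (x) up to 132 mm. Origin: centre of underside; z up; same either way round.
- saddle_blue_crook (a point): Where the bar's axis lies when the blue saddle hangs (its V centres itself on the bar): saddle (0, 0, 75) mm.
- saddle_green: Sample saddle, green caps and handle, 0.25 kg, may be absent: inverted V of steel, 112 (x) by 66 (y) by 132 mm high, vials and heavy feet outside its legs. Leg gap 44 mm (x), narrowing at 45 degrees above 61 mm height. Handle stem 14 mm thick (x), 44 long (y), 92 to 126 mm high, under a flange 24 mm wide (x) up to 132 mm. Origin: centre of underside; z up; same either way round.
- saddle_green_crook (a point): Where the bar's axis lies when the green saddle hangs (its V centres itself on the bar): saddle (0, 0, 75) mm.
- saddle_yellow: Sample saddle, yellow caps and handle, 0.25 kg, may be absent: inverted V of steel, 112 (x) by 66 (y) by 132 mm high, vials and heavy feet outside its legs. Leg gap 44 mm (x), narrowing at 45 degrees above 61 mm height. Handle stem 14 mm thick (x), 44 long (y), 92 to 126 mm high, under a flange 24 mm wide (x) up to 132 mm. Origin: centre of underside; z up; same either way round.
- saddle_yellow_crook (a point): Where the bar's axis lies when the yellow saddle hangs (its V centres itself on the bar): saddle (0, 0, 75) mm.
Mind the look-alikes: they are no part of the job. What is shaped like the saddle_blue but purple is not meant.

How it is judged:
By the outcome, as a careful person would: the job done as asked, in the order asked, and still so for the second after the job is handed in, with the robot touching nothing.
Of saddle_red, saddle_blue, saddle_green, saddle_yellow only 3 to 4 are there at a start; the rules pass over those that are not, and their reading is None.
At some moment in a run one of saddle_red, saddle_blue, saddle_green, saddle_yellow, nozzle may be knocked a few centimetres aside while the robot is not near it.
It also fails if it takes over 210 s, if anything falls off the work surface, if the arm or the gripper's body presses on something with over 40 N, if the wrist force passes 120 N, or if a joint passes its speed limit or range.

### The arm

A 6-joint arm with a two-finger parallel gripper is mounted at the origin on the work surface. World frame = base frame: x ahead of the robot, y to its left, z up, the work surface at z = 0. Lengths are in m, angles in rad, forces in N, time in s.
With the tool pointing down it reaches from about 0.4 to 0.825 m from the base axis. Payload 7 kg.
Tool frame: the origin (TCP) lies between the finger pads; the fingertips stand 8 mm ahead of it and the grasp point (between the pads) lies 11 mm behind it; z points along the fingers, y is the line along which they close (so a half turn about z gives the same grasp; the last joint's range is limited). The gripper opens to 88 mm and grips with 3 to 60 N. Pads are 19 mm wide; open, the fingers measure 130 mm over their backs; the gripper's body (78 mm by 193 mm) begins 47 mm behind the grasp point.
Start: joints at [1.52, 0.359, 0.012, 0, -1.224, -0.288], TCP at [0.224, 0.637, 0.235] pointing down, gripper open.
Joint ranges: [-3.07, 3.07], [-1.43, 2.12], [-1.02, 1.25], [-3.03, 1.67], [-3.05, -0], [-3.03, 3.03]. Speed limits (rad/s): [2.39, 2.39, 3.01, 3.14, 3.14, 3.14].

### API

Orientations are given as a unit quaternion [w, x, y, z].
In Python, from bench import r gives the robot as it stands.
- The arm moves only by the tool jog_arm, never from a script. Its arguments are lists of equal length, an entry for each row: "translation": the shift along the world's x, y, z in units of 8 cm (1.0 is 8 cm), a list of three; "dr": the turn, a rotation vector about the world's x, y, z in units of 30 degrees (1.0 is 30 degrees), a list of three; "claw": the opening, from -1 (shut) to 1 (fully open). In form: {"translation": [[x, y, z], ...], "dr": [[wx, wy, wz], ...], "claw": [claw, ...]}. A call has 1 to 8 rows; each row shifts and turns the commanded pose from where the row before left it; what a row does not reach is not made up. A row lasts 1/12 s, in which the tool goes at most 41.7 mm and 7.16 degrees, less where a joint would pass 70% of its speed; a pose out of reach is approached as far as the arm can. A call with a number of a shift or a turn outside -1 to 1 is refused whole. A call with a gripper value outside its range is refused whole. The fingers move at their own pace and stop on an object; the grip force is fixed at half the most. Time passes only in rows, so rows that do not move let the fingers close. It gives the time, the measured TCP pose, the force, the opening and the grip force at its end, in the units of the state.
- r.state(): the state, without advancing time (a new reading comes with each control period).
- r.capture(name): name is "scene" or "top" or "wrist"; returns a dict with "frame" (400x640x3 uint8, red, green, blue), "z_map" (400x640 float32, m along the optical axis (not along the pixel's ray), 0 where there is no reading), "fovy" (degrees; the focal length in pixels is half the picture's height over the tangent of half this angle, whatever the lens; pixels are square), "cx", "cy" (the principal point, pixels), "rvec" (rotation vector, rad) and "tvec" (3), from world to camera coordinates, as OpenCV has them. Camera axes: x right, y down, z forward; pixel columns grow to the right and rows downward; lengths in m; the calibration is good to about 2 mm. A picture is of the moment at which its call begins.
- r.hand_in(): hands the job in; it is judged then, once.
The state is a dict: "clock": time; "q": joint angles; "qvel": joint speeds; "effort": joint torques, N m; "ee_pos": TCP position; "ee_rot": TCP orientation; "contact_force": force on the tool from outside, world axes, zero at the start; "ft_torque": the same for the moment, N m; "finger_gap": finger opening in m; "grasp_force": force on a finger pad.
Only numpy, scipy, OpenCV 4.12 (cv2) and the standard library are available. Lean on these libraries where they do the work, as an engineer would, in place of code of your own. Each camera call takes 0.05 s, during which the arm holds its last target. There are 200 camera calls.

## Working session

There is one attempt and no reset: what is moved stays moved. The work goes in short steps, Python scripts to look and compute and a tool call to move; the robot and the scene stay as the last step left them, time stands still between calls to the robot, and variables do not carry over. Pictures are saved under pics/ and viewed, at most 14 in all, crops included, and the job is handed in when it is done.

Besides the shell and the picture viewer there is one more tool, called as name(argument=value, ...), one argument or row to a line, values as JSON. jog_arm: Moves the arm, as the interface text tells. Shifts and turns lie within -1 to 1; 1 stands for 8 cm of shift or 30 degrees of turn. Its arguments: {"type":"object","properties":{"translation":{"type":"array"},"dr":{"type":"array"},"claw":{"type":"array"}},"required":["translation","dr","claw"]}

```bash
mkdir -p pics; cat > h.py <<'E'
import numpy as np, cv2
from bench import r
def cap(n):
    c=r.capture(n); c['R']=cv2.Rodrigues(np.array(c['rvec'],float))[0]; c['t']=np.array(c['tvec'],float).ravel()
    c['f']=200/np.tan(np.radians(c['fovy'])/2); return c
def world(c):
    v,u=np.mgrid[:400,:640]; z=c['z_map']
    P=np.stack([(u-c['cx'])/c['f']*z,(v-c['cy'])/c['f']*z,z],-1)
    W=(P-c['t'])@c['R']; W[z==0]=np.nan; return W
def save(c,p): cv2.imwrite(p,cv2.cvtColor(c['frame'],cv2.COLOR_RGB2BGR))
E
python3 - <<'E'
from h import *
for n in('top','scene'):
    c=cap(n); save(c,f'pics/{n}0.png'); W=world(c); np.save(n+'W.npy',W)
    print(n,c['fovy'],c['cx'],c['cy'],-c['R'].T@c['t'],np.isnan(W[...,0]).mean())
    np.savez(n+'.npz',W=W,frame=c['frame'])
s=r.state(); print(s)
E
```

```text
top 44.76552256915457 325.48170216612937 195.40576599384272 [0.19693007 0.01095135 1.53646655] 0.00405859375
scene 53.69895062259187 312.42838445192217 192.97488999463178 [1.34600257 0.62098409 1.02986075] 0.00813671875
{'clock': 0.1, 'q': array([ 1.52010810e+00,  3.59305435e-01,  1.11571411e-02, -3.02649199e-04,
       -1.22411975e+00, -2.88115770e-01]), 'qvel': array([-0.00069138, -0.00058058,  0.00283755,  0.00063569,  0.00035004,
        0.00013402]), 'effort': array([-3.12265642e-03, -5.84164524e+01,  2.93751258e+01,  7.01561540e+00,
        1.01172575e-02, -5.90204877e-05]), 'ee_pos': array([0.22421751, 0.63621629, 0.2337267 ]), 'ee_rot': array([ 7.47531532e-04,  9.85676798e-01, -1.68643674e-01, -5.41309803e-05]), 'contact_force': array([-0.31365121, -0.58087966,  0.05084762]), 'ft_torque': array([ 0.05609891,  0.02336532, -0.01243567]), 'grasp_force': 0.0, 'finger_gap': 0.08738312477212516}
```

View pics/top0.png

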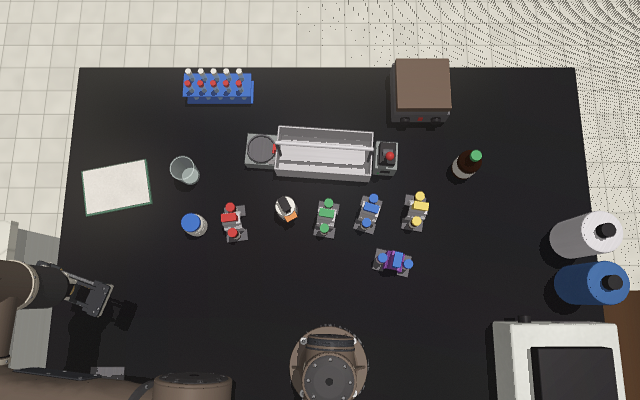

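View pics/scene0.png

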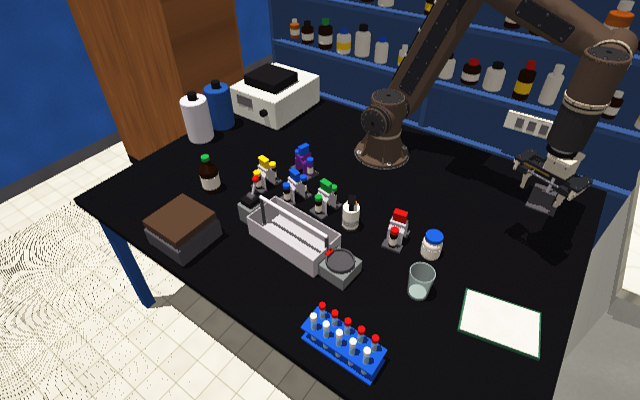

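The top view shows four saddles: red (232,222), green (326,217), blue (369,213) and yellow (416,211). The purple decoy is at (394,262), the nozzle at (286,209) with its outlet towards lower right, the seat at (262,149) and the lever ball at (390,156). The scene view agrees.

```bash
cat >> h.py <<'E'
def ext(W,m):
    P=W[m]; P=P[~np.isnan(P[:,0])]; return P
def rect(P):
    (cx,cy),(w,h),a=cv2.minAreaRect((P[:,:2]*1000).astype(np.float32)); return np.round([cx,cy,w,h,a],1)
E
python3 - <<'E'
from h import *
d=np.load('top.npz'); W=d['W']; F=d['frame'].astype(int)
u0={'red':(232,222),'nozzle':(286,209),'green':(326,217),'blue':(369,213),'yellow':(416,211),'purple':(394,262)}
v,u=np.mgrid[:400,:640]
for k,(a,b) in u0.items():
    box=(abs(u-a)<26)&(abs(v-b)<26)
    for lo,hi in((.118,.15),(.01,.15)):
        P=ext(W,box&(W[...,2]>lo)&(W[...,2]<hi))
        print(k,lo,len(P),np.round(P.mean(0)*1000,1) if len(P) else'',rect(P),'zmax',P[:,2].max().round(4))
# station: bar points
box=(u>240)&(u<400)&(v>120)&(v<190)
P=ext(W,box&(abs(W[...,2]-.134)<.006)&(u<370)&(u>280)); print('bar',len(P),rect(P),P.mean(0)); 
P=ext(W,box&(abs(W[...,2]-.083)<.006)); print('rim',len(P),rect(P))
red=(F[...,0]>150)&(F[...,1]<70)&box
for s in((u<300),(u>300)):
    P=ext(W,red&s); print('red',len(P),P.mean(0),rect(P))
# outlet orange
o=(F[...,0]>180)&(F[...,1]>70)&(F[...,1]<160)&(F[...,2]<100)&(abs(u-286)<26)&(abs(v-209)<26)
P=ext(W,o);print('orange',len(P),P.mean(0))
im=cv2.cvtColor(d['frame'],cv2.COLOR_RGB2BGR)[110:290,205:445]
cv2.imwrite('pics/crop0.png',cv2.resize(im,None,fx=3.3,fy=3.3,interpolation=cv2.INTER_CUBIC))
E
```

```text
red 0.118 125 [429.1 291.3 133.5] [429.1 291.6  24.   43.6   1.8] zmax 0.1399
red 0.01 670 [423.2 287.4  75.4] [434.4 304.1 152.9 147.8   1.5] zmax 0.1399
nozzle 0.118 138 [468.1 129.4 135.5] [468.4 129.5  46.2  25.5  29.7] zmax 0.1443
nozzle 0.01 477 [459.9 126.   95. ] [488.3 132.8 144.6 137.    3. ] zmax 0.1443
green 0.118 121 [442.1   4.7 133.6] [442.2   4.7  43.7  23.1  78.9] zmax 0.1429
green 0.01 600 [436.3   5.3  77.2] [453.5  11.4 144.1 152.9  83.2] zmax 0.1429
blue 0.118 122 [ 457.9 -127.1  133.1] [ 457.9 -127.    43.5   23.9   71.6] zmax 0.1397
blue 0.01 605 [ 451.3 -124.    77.3] [ 469.2 -132.8  136.2  116.7    6.2] zmax 0.1397
yellow 0.118 125 [ 463.8 -272.9  132.6] [ 463.7 -273.6   44.4   24.    77.8] zmax 0.1433
yellow 0.01 652 [ 456.7 -268.9   77.3] [ 471.3 -277.8  124.9  155.8   76.9] zmax 0.1433
purple 0.118 131 [ 305.2 -199.2  133.4] [ 306.3 -199.    24.5   44.3   79.6] zmax 0.1413
purple 0.01 642 [ 304.2 -194.4   77.7] [ 305.4 -205.6  151.3  150.    87.7] zmax 0.1413
bar 306 [646.8   8.2 266.1  13.9  85.9] [0.64602355 0.00617484 0.13524907]
rim 666 [644.5 -24.6 386.1 145.1  85.9]
red 2 [0.66957069 0.16912482 0.06970267] [ 669.6  169.1   10.     0.  -137.9]
red 37 [ 0.60410877 -0.17972331  0.17780489] [ 604.2 -179.9   20.6   18.5   83.9]
orange 52 [0.43804606 0.11357817 0.0888797 ]
```

View pics/crop0.png

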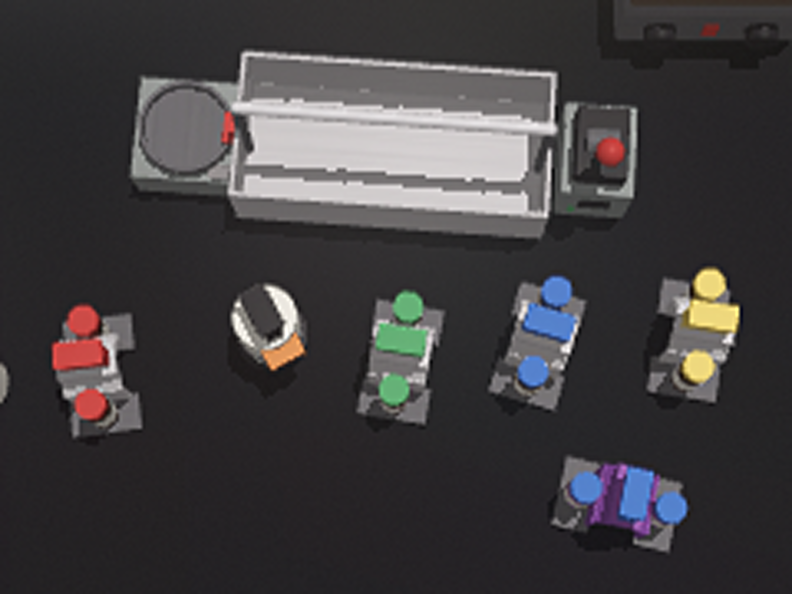

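The enlarged crop confirms all of that: the nozzle outlet is at (283,350), the seat mark at (228,128), and the bar runs from (235,105) to (555,130). I'm moving above the nozzle first.

jog_arm(
  translation=[
    [0.15,-0.32,0.1],
    [0.15,-0.32,0.1],
    [0.15,-0.32,0.1],
    [0.15,-0.32,0.1],
    [0.15,-0.32,0.1],
    [0.15,-0.32,0.1],
    [0.15,-0.32,0.1],
    [0.15,-0.32,0.1],
  ],
  dr=[
    [0,0,-0.22],
    [0,0,-0.22],
    [0,0,-0.22],
    [0,0,-0.22],
    [0,0,-0.22],
    [0,0,-0.22],
    [0,0,-0.22],
    [0,0,-0.22],
  ],
  claw=[0,0,0,0,0,0,0,0],
)

```text
clock: 0.77
ee_pos: [0.3206, 0.4302, 0.2986]
ee_rot: [0.0, 0.806, -0.592, 0.0]
contact_force: [-0.1, 0.8, -0.3]
finger_gap: 0.045
grasp_force: 0.0
```

jog_arm(
  translation=[
    [0.15,-0.32,0],
    [0.15,-0.32,0],
    [0.15,-0.32,0],
    [0.15,-0.32,0],
    [0.15,-0.32,0],
    [0.15,-0.32,0],
    [0.15,-0.32,0],
    [0.15,-0.32,0],
  ],
  dr=[
    [0,0,-0.22],
    [0,0,-0.22],
    [0,0,-0.22],
    [0,0,-0.22],
    [0,0,-0.22],
    [0,0,-0.22],
    [0,0,-0.22],
    [0,0,-0.22],
  ],
  claw=[0,0,0,0,0,0,0,0],
)

```text
clock: 1.43
ee_pos: [0.4164, 0.2255, 0.2984]
ee_rot: [-0.0, -0.459, 0.888, 0.0]
contact_force: [0.6, 1.0, 0.5]
finger_gap: 0.0438
grasp_force: 0.0
```

jog_arm(
  translation=[
    [0.15,-0.32,0],
    [0.15,-0.32,0],
    [0.15,-0.32,0],
    [0.1,-0.25,0],
    [0,0,0],
  ],
  dr=[
    [0,0,-0.22],
    [0,0,-0.22],
    [0,0,-0.22],
    [0,0,-0.2],
    [0,0,0],
  ],
  claw=[0,0,0,0,0],
)

```text
clock: 1.85
ee_pos: [0.4608, 0.1274, 0.2982]
ee_rot: [-0.0, -0.248, 0.969, -0.0]
contact_force: [-0.0, 0.3, 0.2]
finger_gap: 0.0439
grasp_force: 0.0
```

```bash
cat >> h.py <<'E'
from scipy.spatial.transform import Rotation as Ro
def st():
    s=r.state(); w,x,y,z=s['ee_rot']; M=Ro.from_quat([x,y,z,w]).as_matrix()
    print('t',round(s['clock'],2),'tcp',np.round(s['ee_pos']*1000,1),'psi',round(np.degrees(np.arctan2(M[1,1],M[0,1]))%180,1),'tilt',np.round(M[:2,2],3),'gap',round(s['finger_gap']*1000,1),'gf',round(s['grasp_force'],1),'F',np.round(s['contact_force'],1))
    return s
E
python3 - <<'E'
from h import *
st(); c=cap('wrist'); save(c,'pics/w1.png'); print(-c['R'].T@c['t'],c['fovy'])
np.savez('w1.npz',W=world(c),frame=c['frame'])
E
```

```text
t 1.85 tcp [460.8 127.4 298.2] psi 118.7 tilt [-0.001 -0.001] gap 43.9 gf 0.0 F [-0.   0.3  0.2]
[0.3901053  0.08829215 0.44861788] 65.2531367007543
```

View pics/w1.png

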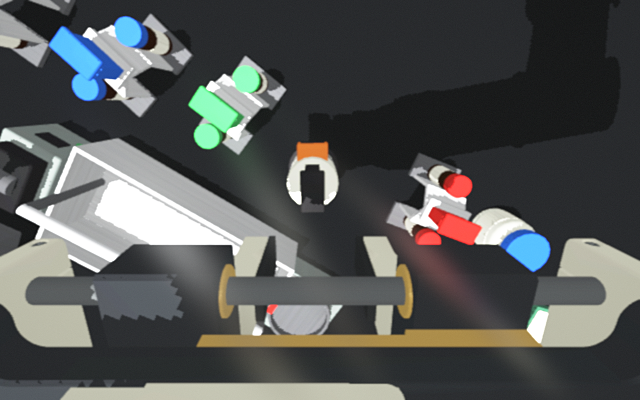

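The wrist view shows the nozzle at (312,180) with its outlet facing up in the image. The green, blue and red saddles are also visible, and the seat is behind the fingers.

```bash
cat >> h.py <<'E'
def handle(W,p,rad=40,lo=.124,hi=.142):
    """top flange: centre mm, long-axis angle deg"""
    m=(np.hypot(W[...,0]-p[0],W[...,1]-p[1])<rad/1000)&(W[...,2]>lo)&(W[...,2]<hi)
    P=W[m]*1000
    if len(P)<20: return None
    e,V=np.linalg.eigh(np.cov(P[:,:2].T)); a=np.degrees(np.arctan2(V[1,1],V[0,1]))%180
    R=rect(P); ra=R[4] if R[2]>R[3] else R[4]+90
    q=V.T@(P[:,:2]-P[:,:2].mean(0)).T; c=P[:,:2].mean(0)+V@((q.max(1)+q.min(1))/2)
    return len(P),'mean',P.mean(0).round(1),'mid',c.round(1),'rect',R,'long pca',round(a,1),'rect',round(ra%180,1)
E
python3 - <<'E'
from h import *
for n in('w1','top'):
    W=np.load(n+'.npz')['W']
    for k,p in dict(noz=(.468,.129),red=(.429,.291),green=(.442,.005),blue=(.458,-.127),yellow=(.464,-.273)).items(): print(n,k,handle(W,p))
W=np.load('w1.npz')['W'];F=np.load('w1.npz')['frame'].astype(int)
# caps heights for green
m=(np.hypot(W[...,0]-.442,W[...,1]-.005)<.07)&(F[...,1]>F[...,0]+50)&(W[...,2]<.118)
P=W[m]*1000; print('green caps z',np.percentile(P[:,2],[5,50,95]))
d=P[:,:2]-[442,4.7]; print('cap dist',np.percentile(np.hypot(*d.T),[2,50,98]))
E
```

```text
w1 noz (1057, 'mean', array([470.5, 128.6, 133.9]), 'mid', array([471.7, 129. ]), 'rect', array([4.717504e+05, 1.289131e+05, 4.650300e+04, 2.527790e+04,
       2.920000e+01]), 'long pca', np.float64(29.8), 'rect', np.float64(29.2))
w1 red (860, 'mean', array([431.5, 289.9, 131.6]), 'mid', array([431.9, 291.7]), 'rect', array([4.319928e+05, 2.916602e+05, 2.427970e+04, 4.442160e+04,
       7.200000e+00]), 'long pca', np.float64(98.1), 'rect', np.float64(97.2))
w1 green (1166, 'mean', array([444.7,   5. , 132. ]), 'mid', array([445.1,   4.6]), 'rect', array([4.450567e+05, 4.639500e+03, 4.400230e+04, 2.422630e+04,
       8.010000e+01]), 'long pca', np.float64(80.3), 'rect', np.float64(80.1))
w1 blue (1419, 'mean', array([ 460.2, -126. ,  131.8]), 'mid', array([ 460.6, -127.5]), 'rect', array([ 4.607445e+05, -1.274585e+05,  4.516690e+04,  2.454640e+04,
        7.320000e+01]), 'long pca', np.float64(72.5), 'rect', np.float64(73.2))
w1 yellow None
top noz (131, 'mean', array([468.7, 129.8, 135.5]), 'mid', array([468.5, 129.5]), 'rect', array([4.684287e+05, 1.295457e+05, 4.616740e+04, 2.5489
[... 438 characters left out ...]
00e+03, 4.371230e+04, 2.313830e+04,
       7.890000e+01]), 'long pca', np.float64(79.3), 'rect', np.float64(78.9))
top blue (121, 'mean', array([ 457.9, -127.3,  133.2]), 'mid', array([ 458. , -127.1]), 'rect', array([ 4.579267e+05, -1.270284e+05,  4.351070e+04,  2.393480e+04,
        7.160000e+01]), 'long pca', np.float64(72.1), 'rect', np.float64(71.6))
top yellow (122, 'mean', array([ 463.7, -273.2,  132.7]), 'mid', array([ 463.8, -273.6]), 'rect', array([ 4.636576e+05, -2.736109e+05,  4.439980e+04,  2.400690e+04,
        7.780000e+01]), 'long pca', np.float64(79.4), 'rect', np.float64(77.8))
green caps z [43.50375914 87.10370181 96.21889126]
cap dist [19.94423077 39.0269473  63.28984121]
```

jog_arm(
  translation=[
    [0.06,0.01,-0.3],
    [0.06,0.01,-0.4],
    [0,0,-0.4],
    [0,0,-0.4],
    [0,0,-0.4],
    [0,0,-0.3],
    [0,0,-0.18],
    [0,0,0],
  ],
  dr=[
    [0,0,0.03],
    [0,0,0],
    [0,0,0],
    [0,0,0],
    [0,0,0],
    [0,0,0],
    [0,0,0],
    [0,0,0],
  ],
  claw=[0,0,0,0,0,0,0,0],
)

```text
clock: 2.57
ee_pos: [0.4696, 0.1322, 0.1075]
ee_rot: [-0.001, -0.261, 0.965, -0.001]
contact_force: [-0.3, -0.2, 1.0]
finger_gap: 0.0435
grasp_force: 0.0
```

jog_arm(
  translation=[
    [0,0,0],
    [0,0,0],
    [0,0,0],
    [0,0,0],
    [0,0,0],
    [0,0,0],
  ],
  dr=[
    [0,0,0],
    [0,0,0],
    [0,0,0],
    [0,0,0],
    [0,0,0],
    [0,0,0],
  ],
  claw=[-1,-1,-1,-1,-1,-1],
)

```text
clock: 3.07
ee_pos: [0.4699, 0.1318, 0.1082]
ee_rot: [0.0, -0.26, 0.966, 0.0]
contact_force: [-0.2, -0.6, 0.5]
finger_gap: 0.0252
grasp_force: 30.0
```

jog_arm(
  translation=[
    [0,0,0],
    [0,0,0],
    [0,0,0.1],
    [0,0,0],
    [0,0,0],
    [0,0,0],
    [0,0,0],
    [0,0,0],
  ],
  dr=[
    [0,0,0],
    [0,0,0],
    [0,0,0],
    [0,0,0],
    [0,0,0],
    [0,0,0],
    [0,0,0],
    [0,0,0],
  ],
  claw=[-0.2,-0.2,-0.2,-1,-1,-1,-1,-1],
)

```text
clock: 3.73
ee_pos: [0.4706, 0.1319, 0.1168]
ee_rot: [0.001, -0.26, 0.966, -0.0]
contact_force: [0.8, -1.8, 6.4]
finger_gap: 0.0255
grasp_force: 30.0
```

jog_arm(
  translation=[
    [0,0,0.2],
    [0,0,0.3],
    [0,0,0.4],
    [0,0,0.4],
    [0,0,0.4],
    [0,0,0.3],
    [0,0,0.2],
    [0,0,0],
  ],
  dr=[
    [0,0,0],
    [0,0,0],
    [0,0,0],
    [0,0,0],
    [0,0,0],
    [0,0,0],
    [0,0,0],
    [0,0,0],
  ],
  claw=[-1,-1,-1,-1,-1,-1,-1,-1],
)

```text
clock: 4.4
ee_pos: [0.4708, 0.1324, 0.2951]
ee_rot: [0.002, -0.26, 0.966, 0.001]
contact_force: [1.0, 0.1, -2.6]
finger_gap: 0.0256
grasp_force: 30.0
```

```bash
python3 - <<'E'
from h import *
st(); c=cap('wrist'); np.savez('w2.npz',W=world(c),frame=c['frame'])
t=cap('top'); W=world(t); np.savez('top2.npz',W=W,frame=t['frame'])
# station fit from top: rim & bar
v,u=np.mgrid[:400,:640]; F=t['frame'].astype(int)
bx=(u>230)&(u<400)&(v>115)&(v<195)
bar=W[bx&(abs(W[...,2]-.135)<.007)]*1000; print('bar',len(bar),rect(bar/1000),np.percentile(bar[:,1],[0,1,99,100]))
l=np.polyfit(bar[:,1],bar[:,0],1); print('bar line x=',l,'yaw',-np.degrees(np.arctan(l[0])))
b=(F[...,0]>140)&(F[...,1]<70)&(u>375)&(u<400)&bx; P=W[b]*1000; print('ball',P.mean(0),P.max(0),P.min(0))
m=(F[...,0]>120)&(F[...,1]<70)&(u<300)&bx; print('mark',m.sum(),W[m].mean(0)*1000,np.argwhere(m).mean(0))
im=cv2.cvtColor(np.hstack([c['frame'][:,100:540],cv2.resize(t['frame'][110:200,225:415],None,fx=1.9,fy=1.9)[:400].copy() if 0 else c['frame'][:,:1]]),cv2.COLOR_RGB2BGR)
cv2.imwrite('pics/w2.png',im)
E
```

```text
t 4.4 tcp [470.8 132.4 295.1] psi 120.1 tilt [0.004 0.003] gap 25.6 gf 30.0 F [ 1.   0.1 -2.6]
bar 335 [645.6  -3.7 267.   14.3  85.7] [-136.92471685 -133.33305447  127.68332576  129.11030802]
bar line x= [7.16478565e-02 6.45642112e+02] yaw -4.0981169144893395
ball [ 604.03960158 -179.60770511  177.06092416] [ 615.38262743 -169.55784799  181.94813748] [ 594.96596256 -189.99999628  170.46380992]
mark 0 [nan nan nan] [nan nan]<stdin>:10: RuntimeWarning: Mean of empty slice.
  ret = um.true_divide(
```

View pics/w2.png

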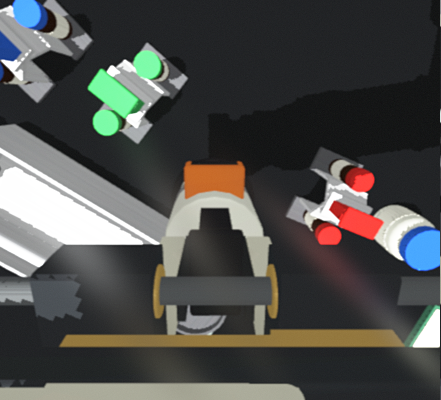

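The nozzle is held straight, with its outlet at (215,180) facing the top of the image. I'm carrying it to above the seat and turning it.

jog_arm(
  translation=[
    [0.2,0.08,0],
    [0.25,0.1,0],
    [0.25,0.1,0],
    [0.25,0.1,0],
    [0.25,0.1,0],
    [0.25,0.1,0],
    [0.25,0.1,0],
    [0.25,0.1,0],
  ],
  dr=[
    [0,0,0.15],
    [0,0,0.19],
    [0,0,0.19],
    [0,0,0.19],
    [0,0,0.19],
    [0,0,0.19],
    [0,0,0.19],
    [0,0,0.19],
  ],
  claw=[-1,-1,-1,-1,-1,-1,-1,-1],
)

```text
clock: 5.17
ee_pos: [0.6259, 0.1943, 0.2887]
ee_rot: [-0.002, -0.607, 0.795, 0.001]
contact_force: [-0.2, -0.1, -2.7]
finger_gap: 0.026
grasp_force: 30.0
```

jog_arm(
  translation=[
    [0.25,0.1,0],
    [0.2,0.09,0],
    [0,0,0],
  ],
  dr=[
    [0,0,0.19],
    [0,0,0.19],
    [0,0,0],
  ],
  claw=[-1,-1,-1],
)

```text
clock: 5.42
ee_pos: [0.6633, 0.2103, 0.287]
ee_rot: [-0.003, -0.683, 0.73, 0.001]
contact_force: [-0.4, 0.2, -4.4]
finger_gap: 0.0257
grasp_force: 30.0
```

```bash
python3 - <<'E'
from h import *
st(); c=cap('wrist'); W=world(c); np.savez('w3.npz',W=W,frame=c['frame']); print('cam',-c['R'].T@c['t'])
save(c,'pics/w3.png')
T=np.load('top.npz')['W']
v,u=np.mgrid[:400,:640]; bx=(u>230)&(u<400)&(v>115)&(v<195)
for n,X,q in(('top',T,bx),('w3',W,W[...,2]>-1)):
    near=q&(abs(X[...,0]-.648)<.04)
    b=X[near&(X[...,2]>.124)&(X[...,2]<.142)&(abs(X[...,1])<.16)]*1000
    if len(b)<30: print(n,'few',len(b)); continue
    l=np.polyfit(b[:,1],b[:,0],1); print(n,len(b),l,np.percentile(b[:,1],[0,1,99,100]),'z',np.percentile(b[:,2],95))
m=bx&(np.hypot(T[...,0]-.663,T[...,1]-.21)<.07)
for lo,hi in((.045,.062),(.062,.074)):
    P=T[m&(T[...,2]>lo)&(T[...,2]<hi)]*1000; print(lo,len(P),rect(P/1000),P.mean(0))
E
```

```text
t 5.42 tcp [663.3 210.3 287. ] psi 176.2 tilt [-0.005 -0.002] gap 25.7 gf 30.0 F [-0.4  0.2 -4.4]
cam [0.65844818 0.12978013 0.43751209]
top 386 [7.14553909e-02 6.45482154e+02] [-136.97628645 -133.27008546  157.46591464  159.58156362] z 140.5267044901544
w3 1718 [7.11276611e-02 6.49370846e+02] [ 46.79350426  47.92895111 157.85131566 159.8845699 ] z 136.83379499023832
0.045 697 [660.9 206.5 111.4 102.   85.4] [658.06249557 212.77715496  55.30464565]
0.062 219 [661.5 204.4  93.3 101.6   0.9] [660.00731537 207.5306624   66.2067706 ]
```

View pics/w3.png

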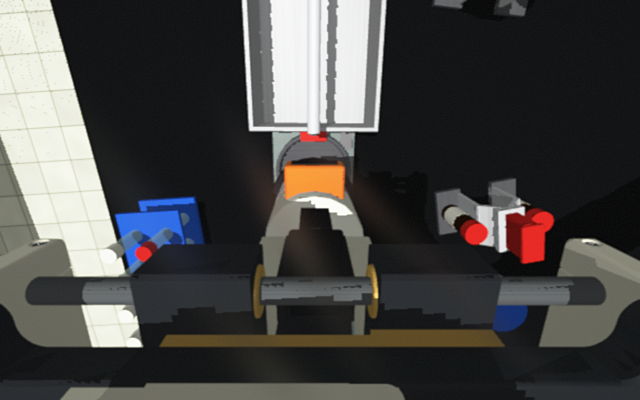

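The wrist view shows the mark at (313,137), the outlet at (315,180) lined up with it, and the bar running up at x≈315. I'll measure the mark and outlet exactly.

```bash
python3 - <<'E'
from h import *
d=np.load('w3.npz'); W=d['W']; F=d['frame'].astype(int)
v,u=np.mgrid[:400,:640]
m=(F[...,0]>150)&(F[...,1]<60)&(F[...,2]<60)&(abs(u-313)<25)&(v>128)&(v<146)
P=W[m]*1000; print('mark',len(P),P.mean(0),rect(P/1000))
o=(F[...,0]>200)&(F[...,1]>80)&(F[...,1]<170)&(F[...,2]<80)&(abs(u-313)<50)
P=W[o]*1000; print('outlet',len(P),P.mean(0),P.min(0),P.max(0),rect(P/1000))
# seat rim from wrist
s=(abs(u-313)<60)&(v>125)&(v<200)&(W[...,2]>.061)&(W[...,2]<.07); P=W[s]*1000; print('rim',len(P),P.min(0),P.max(0))
s=(W[...,2]>.078)&(W[...,2]<.09)&(v<135)&(u>230)&(u<400); P=W[s]*1000
for y in(60,100,140):
    q=P[abs(P[:,1]-y)<6]; print('trough',y,q[:,0].min(),q[:,0].max())
print('trough ymax',np.percentile(P[:,1],99.5))
E
```

```text
mark 63 [660.3835288  169.18654794  69.11235813] [661.5 168.1   8.2  29.5  82.1]
outlet 1633 [nan nan nan] [nan nan nan] [nan nan nan] [661.6 175.3  19.8  34.6  85.6]
rim 645 [593.84487155 157.00289592  61.48826574] [709.8839389  221.32315002  69.99233322]
trough 60 582.6203704567857 724.8774530528614
trough 100 585.8218805988306 728.0012409088456
trough 140 588.2102577442726 730.9512141666371
trough ymax 163.6046318282133
```

jog_arm(
  translation=[
    [0.01,0,-0.3],
    [0,0,-0.3],
    [0,0,-0.3],
    [0,0,-0.2],
    [0,0,-0.15],
    [0,0,-0.1],
    [0,0,0],
    [0,0,0],
  ],
  dr=[
    [0,0,0],
    [0,0,0],
    [0,0,0],
    [0,0,0],
    [0,0,0],
    [0,0,0],
    [0,0,0],
    [0,0,0],
  ],
  claw=[-1,-1,-1,-1,-1,-1,-1,-1],
)

```text
clock: 6.13
ee_pos: [0.6627, 0.2093, 0.1843]
ee_rot: [-0.0, -0.681, 0.732, -0.0]
contact_force: [1.5, 0.9, -2.1]
finger_gap: 0.0254
grasp_force: 30.0
```

jog_arm(
  translation=[
    [0,0,-0.03],
    [0,0,0],
    [0,0,0],
  ],
  dr=[
    [0,0,0],
    [0,0,0],
    [0,0,0],
  ],
  claw=[-1,-1,-1],
)

```text
clock: 6.38
ee_pos: [0.663, 0.2096, 0.1826]
ee_rot: [0.001, -0.681, 0.732, -0.0]
contact_force: [-1.0, 0.7, -3.3]
finger_gap: 0.0253
grasp_force: 30.0
```

jog_arm(
  translation=[
    [0,0.01,-0.06],
    [0,0,-0.04],
    [0,0,-0.02],
    [0,0,0],
    [0,0,0],
  ],
  dr=[
    [0,0,0],
    [0,0,0],
    [0,0,0],
    [0,0,0],
    [0,0,0],
  ],
  claw=[-1,-1,-1,-1,-1],
)

```text
clock: 6.8
ee_pos: [0.6631, 0.2103, 0.1728]
ee_rot: [0.0, -0.681, 0.732, -0.0]
contact_force: [-0.4, -0.2, 2.0]
finger_gap: 0.0251
grasp_force: 30.0
```

jog_arm(
  translation=[
    [0,0,0],
    [0,0,0],
    [0,0,0],
    [0,0,0.2],
    [0,0,0.35],
    [0,0,0.4],
    [0,0,0.4],
    [-0.1,0.05,0.2],
  ],
  dr=[
    [0,0,0],
    [0,0,0],
    [0,0,0],
    [0,0,0],
    [0,0,0],
    [0,0,0],
    [0,0,0],
    [0,0,0.05],
  ],
  claw=[0,0,0,0,0,0,0,0],
)

```text
clock: 7.47
ee_pos: [0.6564, 0.2139, 0.3004]
ee_rot: [0.002, -0.69, 0.723, -0.001]
contact_force: [0.4, 0.7, 0.6]
finger_gap: 0.0438
grasp_force: 0.0
```

jog_arm(
  translation=[
    [-0.4,0.13,0],
    [-0.4,0.13,0],
    [-0.4,0.13,0],
    [-0.4,0.13,0],
    [-0.4,0.13,0],
    [-0.4,0.13,0],
    [-0.4,0.13,0],
    [0,0.05,0],
  ],
  dr=[
    [0,0,0.05],
    [0,0,0.05],
    [0,0,0.05],
    [0,0,0.05],
    [0,0,0.05],
    [0,0,0.05],
    [0,0,0.05],
    [0,0,0],
  ],
  claw=[-0.2,-0.2,-0.2,-0.2,-0.2,-0.2,-0.2,-0.2],
)

```text
clock: 8.13
ee_pos: [0.4267, 0.2914, 0.297]
ee_rot: [-0.001, 0.755, -0.655, -0.001]
contact_force: [-0.1, -0.2, -1.1]
finger_gap: 0.0348
grasp_force: 0.0
```

```bash
python3 - <<'E'
from h import *
st(); c=cap('wrist'); W=world(c); t=cap('scene'); T=world(t)
save(c,'pics/w4.png'); save(t,'pics/s4.png')
print('red',handle(W,(.431,.291),60)); print('red scene',handle(T,(.431,.291),60))
m=(np.hypot(T[...,0]-.664,T[...,1]-.210)<.05)&(T[...,2]>.175); P=T[m]*1000; print('noz',len(P),P.mean(0),rect(P/1000) if len(P)else'')
cv2.imwrite('pics/s4c.png',cv2.resize(cv2.cvtColor(t['frame'][130:310,180:460],cv2.COLOR_RGB2BGR),None,fx=2.8,fy=2.8,interpolation=cv2.INTER_CUBIC))
E
```

```text
t 8.13 tcp [426.7 291.4 297. ] psi 8.1 tilt [-0.     0.002] gap 34.8 gf 0.0 F [-0.1 -0.2 -1.1]
red (951, 'mean', array([432.1, 290.4, 131.9]), 'mid', array([432.2, 291.6]), 'rect', array([4.317814e+05, 2.915952e+05, 2.338290e+04, 4.453260e+04,
       7.400000e+00]), 'long pca', np.float64(98.6), 'rect', np.float64(97.4))
red scene (83, 'mean', array([434.5, 292.7, 131.9]), 'mid', array([432.5, 291.7]), 'rect', array([4.324378e+05, 2.923558e+05, 4.398630e+04, 2.853180e+04,
       8.990000e+01]), 'long pca', np.float64(99.0), 'rect', np.float64(89.9))
noz 135 [667.89304688 212.58346796 187.97535828] [665.3 210.3  46.9  27.2  85.8]
```

View pics/s4c.png

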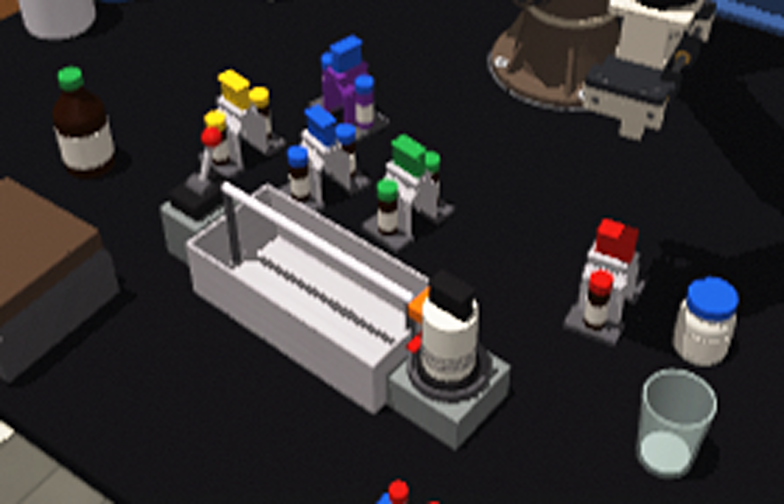

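The scene crop shows the nozzle standing upright in its seat, outlet (422,302) over the mark (415,343). Everything else is undisturbed. I'm grasping the red saddle by its flange.

jog_arm(
  translation=[
    [0.06,0,-0.3],
    [0,0,-0.4],
    [0,0,-0.4],
    [0,0,-0.4],
    [0,0,-0.4],
    [0,0,-0.25],
    [0,0,-0.12],
    [0,0,0],
  ],
  dr=[
    [0,0,0],
    [0,0,0],
    [0,0,0],
    [0,0,0],
    [0,0,0],
    [0,0,0],
    [0,0,0],
    [0,0,0],
  ],
  claw=[-0.2,-0.2,-0.2,-0.2,-0.2,-0.2,-0.2,-0.2],
)

```text
clock: 8.9
ee_pos: [0.4354, 0.2896, 0.1122]
ee_rot: [0.002, 0.754, -0.657, 0.0]
contact_force: [-0.6, 0.5, 0.3]
finger_gap: 0.0351
grasp_force: 0.0
```

jog_arm(
  translation=[
    [0,0,0],
    [0,0,0],
    [0,0,0],
    [0,0,0],
    [0,0,0],
  ],
  dr=[
    [0,0,0],
    [0,0,0],
    [0,0,0],
    [0,0,0],
    [0,0,0],
  ],
  claw=[-1,-1,-1,-1,-1],
)

```text
clock: 9.32
ee_pos: [0.4359, 0.2914, 0.1157]
ee_rot: [-0.001, 0.754, -0.657, -0.0]
contact_force: [-1.8, -0.8, 3.9]
finger_gap: 0.0232
grasp_force: 30.0
```

jog_arm(
  translation=[
    [0,0,0.2],
    [0,0,0.35],
    [0,0,0.4],
    [0,0,0.4],
    [0,0,0.4],
    [0,0,0.3],
    [0,-0.2,0.2],
    [0,-0.4,0],
  ],
  dr=[
    [0,0,0],
    [0,0,0],
    [0,0,0],
    [0,0,0],
    [0,0,0],
    [0,0,0],
    [0,0,-0.1],
    [0,0,-0.15],
  ],
  claw=[-1,-1,-1,-1,-1,-1,-1,-1],
)

```text
clock: 9.98
ee_pos: [0.4371, 0.2457, 0.2985]
ee_rot: [-0.004, 0.71, -0.704, 0.0]
contact_force: [2.6, 0.9, -2.6]
finger_gap: 0.0236
grasp_force: 30.0
```

jog_arm(
  translation=[
    [0.1,-0.45,0],
    [0.15,-0.45,0],
    [0.3,-0.4,0],
    [0.4,-0.28,0],
    [0.45,0,0],
    [0.45,0,0],
    [0.45,0,0],
    [0.3,0,0],
  ],
  dr=[
    [0,0,-0.15],
    [0,0,0],
    [0,0,0],
    [0,0,0],
    [0,0,0],
    [0,0,0],
    [0,0,0],
    [0,0,0],
  ],
  claw=[-1,-1,-1,-1,-1,-1,-1,-1],
)

```text
clock: 10.65
ee_pos: [0.6461, 0.1161, 0.2937]
ee_rot: [-0.0, -0.681, 0.732, 0.0]
contact_force: [-0.4, -0.2, -3.2]
finger_gap: 0.0234
grasp_force: 30.0
```

jog_arm(
  translation=[
    [0.2,0,0],
    [0,0,0],
    [0,0,0],
  ],
  dr=[
    [0,0,0],
    [0,0,0],
    [0,0,0],
  ],
  claw=[-1,-1,-1],
)

```text
clock: 10.9
ee_pos: [0.6597, 0.1165, 0.2932]
ee_rot: [-0.001, -0.681, 0.732, 0.001]
contact_force: [-0.1, 0.3, -3.0]
finger_gap: 0.0234
grasp_force: 30.0
```

```bash
python3 - <<'E'
from h import *
for i in range(4): st(); r.capture('top')
c=cap('wrist'); W=world(c); np.savez('w5.npz',W=W,frame=c['frame']); save(c,'pics/w5.png')
E
```

```text
t 10.9 tcp [659.7 116.5 293.2] psi 175.8 tilt [-0.002 -0.   ] gap 23.4 gf 30.0 F [-0.1  0.3 -3. ]
t 10.95 tcp [659.1 116.5 293.8] psi 175.9 tilt [-0.001 -0.   ] gap 23.6 gf 30.0 F [-0.6 -0.3 -3.4]
t 11.0 tcp [658.9 116.6 294.4] psi 175.9 tilt [-0.001  0.   ] gap 23.7 gf 30.0 F [-0.8  0.1 -2.8]
t 11.05 tcp [658.8 116.7 294.9] psi 175.9 tilt [0. 0.] gap 23.3 gf 30.0 F [-0.2 -0.1 -3.1]
```

View pics/w5.png

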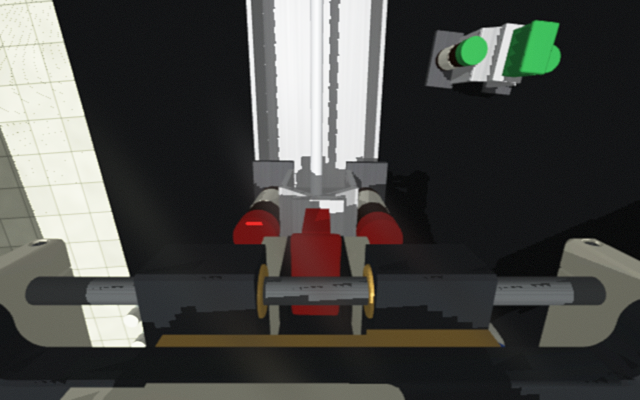

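The red saddle hangs symmetrically about the bar: feet at columns 252 and 388, bar at column 316. I'm lowering it.

jog_arm(
  translation=[
    [-0.01,0,-0.25],
    [0,0,-0.35],
    [0,0,-0.35],
    [0,0,-0.3],
    [0,0,-0.15],
    [0,0,-0.08],
    [0,0,0],
    [0,0,0],
  ],
  dr=[
    [0,0,0],
    [0,0,0],
    [0,0,0],
    [0,0,0],
    [0,0,0],
    [0,0,0],
    [0,0,0],
    [0,0,0],
  ],
  claw=[-1,-1,-1,-1,-1,-1,-1,-1],
)

```text
clock: 11.82
ee_pos: [0.6594, 0.1168, 0.1776]
ee_rot: [0.001, -0.681, 0.732, -0.001]
contact_force: [1.0, 0.5, -1.3]
finger_gap: 0.0237
grasp_force: 30.0
```

jog_arm(
  translation=[
    [0,0,-0.05],
    [0,0,0],
    [0,0,0],
    [0,0,0],
  ],
  dr=[
    [0,0,0],
    [0,0,0],
    [0,0,0],
    [0,0,0],
  ],
  claw=[-1,-1,-1,-1],
)

```text
clock: 12.15
ee_pos: [0.659, 0.1167, 0.1728]
ee_rot: [0.0, -0.681, 0.732, -0.0]
contact_force: [-0.1, -1.4, -3.1]
finger_gap: 0.0235
grasp_force: 30.0
```

jog_arm(
  translation=[
    [0,0,-0.03],
    [0,0,-0.02],
    [0,0,0],
    [0,0,0],
  ],
  dr=[
    [0,0,0],
    [0,0,0],
    [0,0,0],
    [0,0,0],
  ],
  claw=[-1,-1,-1,-1],
)

```text
clock: 12.48
ee_pos: [0.6595, 0.1166, 0.1697]
ee_rot: [0.001, -0.681, 0.732, -0.001]
contact_force: [-1.8, -0.2, 6.1]
finger_gap: 0.0238
grasp_force: 30.0
```

jog_arm(
  translation=[
    [0,0,0],
    [0,0,0],
    [0,0,0],
    [0,0,0.2],
    [0,0,0.35],
    [0,0,0.4],
    [0,0,0.4],
    [-0.2,-0.1,0.2],
  ],
  dr=[
    [0,0,0],
    [0,0,0],
    [0,0,0],
    [0,0,0],
    [0,0,0],
    [0,0,0],
    [0,0,0],
    [0,0,0],
  ],
  claw=[-0.2,-0.2,-0.2,-0.2,-0.2,-0.2,-0.2,-0.2],
)

```text
clock: 13.15
ee_pos: [0.6453, 0.1094, 0.2954]
ee_rot: [0.002, -0.682, 0.732, -0.001]
contact_force: [1.0, 0.2, 1.0]
finger_gap: 0.0351
grasp_force: 0.0
```

jog_arm(
  translation=[
    [-0.4,-0.2,0],
    [-0.4,-0.2,0],
    [-0.4,-0.2,0],
    [-0.4,-0.2,0],
    [-0.4,-0.2,0],
    [-0.3,-0.2,0],
    [-0.2,-0.1,0],
    [0,0,0],
  ],
  dr=[
    [0,0,-0.1],
    [0,0,-0.09],
    [0,0,0],
    [0,0,0],
    [0,0,0],
    [0,0,0],
    [0,0,0],
    [0,0,0],
  ],
  claw=[-0.2,-0.2,-0.2,-0.2,-0.2,-0.2,-0.2,-0.2],
)

```text
clock: 13.82
ee_pos: [0.44, 0.0031, 0.2929]
ee_rot: [0.001, -0.644, 0.765, 0.0]
contact_force: [-0.7, 0.1, -0.0]
finger_gap: 0.0353
grasp_force: 0.0
```

```bash
cat > chk.py <<'E'
from h import *
import sys
k=sys.argv[1]; p=dict(green=(.445,.005),blue=(.460,-.127),yellow=(.466,-.273))
W=world(cap('wrist')); print(k,handle(W,p[k],70)); st()
t=cap('scene'); T=world(t); np.savez('sc.npz',W=T,frame=t['frame'])
for n,q,lo,hi in(('red',106.5,.175,.2),('green',35.5,.175,.2),('blue',-35.5,.175,.2),('yellow',-106.5,.175,.2),('noz',199.5,.175,.2)):
    c=(.6495+q*.0714e-3,.0112+q*.9974e-3); print('hung',n,np.round(c,3),handle(T,c,32,lo,hi))
for n,q in p.items(): print('bench',n,handle(T,q,60))
cv2.imwrite(f'pics/s_{k}.png',cv2.resize(cv2.cvtColor(t['frame'][130:310,180:460],cv2.COLOR_RGB2BGR),None,fx=2.8,fy=2.8,interpolation=cv2.INTER_CUBIC))
E
python3 chk.py green
```

```text
green (957, 'mean', array([444.5,   2.9, 131.9]), 'mid', array([444.7,   3.7]), 'rect', array([4.445739e+05, 3.715000e+03, 4.391500e+04, 2.314530e+04,
       7.980000e+01]), 'long pca', np.float64(80.2), 'rect', np.float64(79.8))
t 13.87 tcp [441.6   3.9 292.9] psi 170.2 tilt [0.002 0.001] gap 35.0 gf 0.0 F [ 1.3 -0.4  0.1]
hung red [0.657 0.117] (100, 'mean', array([661.4, 120.7, 186.5]), 'mid', array([660.4, 118.5]), 'rect', array([6.604092e+05, 1.185910e+05, 4.274960e+04, 2.645320e+04,
       8.760000e+01]), 'long pca', np.float64(86.6), 'rect', np.float64(87.6))
hung green [0.652 0.047] None
hung blue [ 0.647 -0.024] None
hung yellow [ 0.642 -0.095] None
hung noz [0.664 0.21 ] (135, 'mean', array([667.8, 212.6, 187.9]), 'mid', array([666.1, 210.9]), 'rect', array([6.659307e+05, 2.108384e+05, 4.620790e+04, 2.653620e+04,
       8.590000e+01]), 'long pca', np.float64(85.2), 'rect', np.float64(85.9))
bench green (65, 'mean', array([447.9,   7.2, 131.7]), 'mid', array([447.8,   6. ]), 'rect', array([4.47783e+05, 5.53290e+03, 4.40482e+04, 2.67969e+04, 8.02000e+01]), 'long pca', np.float64(84.4), 'rect', np.float64(80.2))
bench blue (58, 'mean', array([ 463.4, -125.3,  131.2]), 'mid', array([ 461.5, -128.1]), 'rect', array([ 4.616202e+05, -1.281959e+05,  4.522420e+04,  2.266710e+04,
        6.790000e+01]), 'long pca', np.float64(70.1), 'rect', np.float64(67.9))
bench yellow (41, 'mean', array([ 455.6, -311.1,  131.4]), 'mid', array([ 454.5, -311.7]), 'rect', array([ 4.544799e+05, -3.117088e+05,  3.510580e+04,  2.410900e+04,
        8.140000e+01]), 'long pca', np.float64(81.5), 'rect', np.float64(81.4))
```

View pics/s_green.png

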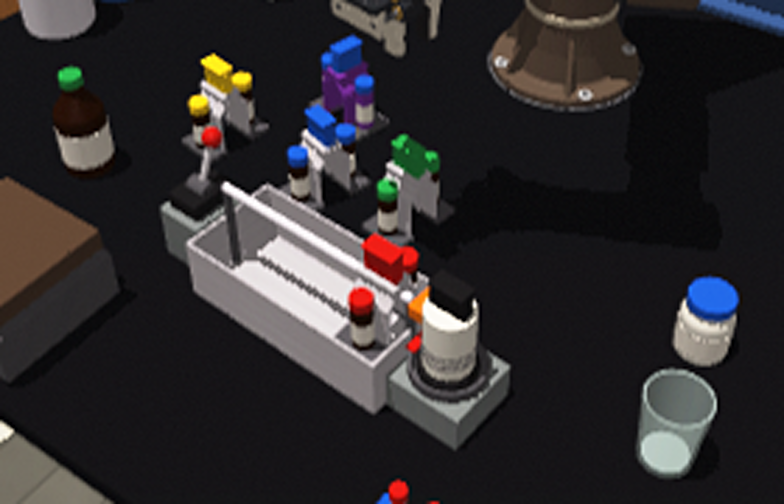

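The scene crop shows the red saddle hanging level at (375,255). The yellow one has been knocked to about y=-0.31, and I'll re-measure it when I get there. Now grasping green.

jog_arm(
  translation=[
    [0.04,0,-0.3],
    [0,0,-0.4],
    [0,0,-0.4],
    [0,0,-0.4],
    [0,0,-0.4],
    [0,0,-0.25],
    [0,0,-0.1],
    [0,0,0],
  ],
  dr=[
    [0,0,0],
    [0,0,0],
    [0,0,0],
    [0,0,0],
    [0,0,0],
    [0,0,0],
    [0,0,0],
    [0,0,0],
  ],
  claw=[-0.2,-0.2,-0.2,-0.2,-0.2,-0.2,-0.2,-0.2],
)

```text
clock: 14.58
ee_pos: [0.4454, 0.0044, 0.1102]
ee_rot: [-0.002, -0.644, 0.765, 0.001]
contact_force: [-0.9, -0.6, 0.3]
finger_gap: 0.0349
grasp_force: 0.0
```

jog_arm(
  translation=[
    [0,0,0],
    [0,0,0],
    [0,0,0],
    [0,0,0],
    [0,0,0],
  ],
  dr=[
    [0,0,0],
    [0,0,0],
    [0,0,0],
    [0,0,0],
    [0,0,0],
  ],
  claw=[-1,-1,-1,-1,-1],
)

```text
clock: 15.0
ee_pos: [0.4465, 0.0049, 0.1133]
ee_rot: [0.001, -0.644, 0.765, -0.0]
contact_force: [-4.2, 1.3, 6.4]
finger_gap: 0.0231
grasp_force: 30.0
```

jog_arm(
  translation=[
    [0,0,0.2],
    [0,0,0.35],
    [0,0,0.4],
    [0,0,0.4],
    [0,0,0.4],
    [0,0,0.4],
    [0,0.1,0.35],
    [0.2,0.13,0],
  ],
  dr=[
    [0,0,0],
    [0,0,0],
    [0,0,0],
    [0,0,0],
    [0,0,0],
    [0,0,0],
    [0,0,0.1],
    [0,0,0.1],
  ],
  claw=[-1,-1,-1,-1,-1,-1,-1,-1],
)

```text
clock: 15.67
ee_pos: [0.4626, 0.0228, 0.3191]
ee_rot: [0.005, -0.684, 0.73, -0.002]
contact_force: [1.1, -0.6, -1.7]
finger_gap: 0.0237
grasp_force: 30.0
```

jog_arm(
  translation=[
    [0.4,0.1,0],
    [0.4,0.1,0],
    [0.4,0.1,0],
    [0.4,0,0],
    [0.4,0,0],
    [0.25,0,0],
    [0.12,0,0],
    [0,0,0],
  ],
  dr=[
    [0,0,0],
    [0,0,0],
    [0,0,0],
    [0,0,0],
    [0,0,0],
    [0,0,0],
    [0,0,0],
    [0,0,0],
  ],
  claw=[-1,-1,-1,-1,-1,-1,-1,-1],
)

```text
clock: 16.33
ee_pos: [0.6528, 0.0469, 0.3103]
ee_rot: [-0.001, -0.683, 0.731, 0.001]
contact_force: [-1.1, -0.6, -4.0]
finger_gap: 0.0231
grasp_force: 30.0
```

jog_arm(
  translation=[
    [0,0,0],
    [0,0,0],
  ],
  dr=[
    [0,0,0],
    [0,0,0],
  ],
  claw=[-1,-1],
)

```text
clock: 16.5
ee_pos: [0.6506, 0.0469, 0.3122]
ee_rot: [-0.0, -0.683, 0.73, 0.0]
contact_force: [0.6, -0.1, -2.8]
finger_gap: 0.0232
grasp_force: 30.0
```

```bash
cat > gap.py <<'E'
from h import *
# heights of held handle top and hung handles, from the scene camera: y-extent of each in station frame
import sys
st(); 
for i in range(2): r.capture('wrist')
s=st(); M=s['ee_pos']*1000
d=(M[:2]-[649.5,11.2]); print('tcp station x,y',d@[.9974,-.0714],d@[.0714,.9974])
E
python3 gap.py
```

```text
t 16.5 tcp [650.6  46.9 312.2] psi 176.2 tilt [-0.  0.] gap 23.2 gf 30.0 F [ 0.6 -0.1 -2.8]
t 16.6 tcp [650.7  47.  313. ] psi 176.2 tilt [0.001 0.   ] gap 23.2 gf 30.0 F [ 0.2  0.3 -3.4]
tcp station x,y -1.3829096687295224 35.789683469933586
```

jog_arm(
  translation=[
    [0.02,0,-0.25],
    [0,0,-0.35],
    [0,0,-0.35],
    [0,0,-0.35],
    [0,0,-0.25],
    [0,0,-0.12],
    [0,0,-0.05],
    [0,0,0],
  ],
  dr=[
    [0,0,0],
    [0,0,0],
    [0,0,0],
    [0,0,0],
    [0,0,0],
    [0,0,0],
    [0,0,0],
    [0,0,0],
  ],
  claw=[-1,-1,-1,-1,-1,-1,-1,-1],
)

```text
clock: 17.27
ee_pos: [0.653, 0.0471, 0.1749]
ee_rot: [-0.0, -0.683, 0.73, -0.0]
contact_force: [-0.6, 0.6, -2.7]
finger_gap: 0.0231
grasp_force: 30.0
```

jog_arm(
  translation=[
    [0,0,0],
    [0,0,-0.03],
    [0,0,0],
    [0,0,0],
  ],
  dr=[
    [0,0,0],
    [0,0,0],
    [0,0,0],
    [0,0,0],
  ],
  claw=[-1,-1,-1,-1],
)

```text
clock: 17.6
ee_pos: [0.6534, 0.0471, 0.173]
ee_rot: [0.001, -0.683, 0.73, -0.0]
contact_force: [-0.1, -0.7, -2.5]
finger_gap: 0.0235
grasp_force: 30.0
```

jog_arm(
  translation=[
    [0,0,-0.03],
    [0,0,-0.02],
    [0,0,0],
    [0,0,0],
  ],
  dr=[
    [0,0,0],
    [0,0,0],
    [0,0,0],
    [0,0,0],
  ],
  claw=[-1,-1,-1,-1],
)

```text
clock: 17.93
ee_pos: [0.6534, 0.047, 0.1682]
ee_rot: [0.0, -0.683, 0.73, -0.0]
contact_force: [0.4, -0.5, -1.8]
finger_gap: 0.0236
grasp_force: 30.0
```

jog_arm(
  translation=[
    [0,0,-0.03],
    [0,0,0],
    [0,0,0],
  ],
  dr=[
    [0,0,0],
    [0,0,0],
    [0,0,0],
  ],
  claw=[-1,-1,-1],
)

```text
clock: 18.18
ee_pos: [0.6539, 0.0471, 0.1679]
ee_rot: [0.001, -0.683, 0.73, -0.001]
contact_force: [-2.3, 0.5, 8.3]
finger_gap: 0.0234
grasp_force: 30.0
```

jog_arm(
  translation=[
    [0,0,0],
    [0,0,0],
    [0,0,0],
    [0,0,0.2],
    [0,0,0.35],
    [0,0,0.4],
    [0,0,0.4],
    [-0.2,-0.2,0.26],
  ],
  dr=[
    [0,0,0],
    [0,0,0],
    [0,0,0],
    [0,0,0],
    [0,0,0],
    [0,0,0],
    [0,0,0],
    [0,0,0],
  ],
  claw=[-0.2,-0.2,-0.2,-0.2,-0.2,-0.2,-0.2,-0.2],
)

```text
clock: 18.85
ee_pos: [0.6394, 0.0324, 0.2969]
ee_rot: [0.001, -0.684, 0.73, -0.001]
contact_force: [0.7, -0.6, 0.6]
finger_gap: 0.0351
grasp_force: 0.0
```

jog_arm(
  translation=[
    [-0.35,-0.32,0],
    [-0.35,-0.32,0],
    [-0.35,-0.32,0],
    [-0.35,-0.32,0],
    [-0.35,-0.32,0],
    [-0.3,-0.25,0],
    [-0.16,-0.13,0],
    [0,0,0],
  ],
  dr=[
    [0,0,-0.15],
    [0,0,-0.15],
    [0,0,-0.15],
    [0,0,0],
    [0,0,0],
    [0,0,0],
    [0,0,0],
    [0,0,0],
  ],
  claw=[-0.2,-0.2,-0.2,-0.2,-0.2,-0.2,-0.2,-0.2],
)

```text
clock: 19.52
ee_pos: [0.458, -0.129, 0.2952]
ee_rot: [0.001, -0.592, 0.806, -0.0]
contact_force: [0.3, 0.0, -0.7]
finger_gap: 0.0351
grasp_force: 0.0
```

```bash
sed -i 's/-.273))/-.312))/' chk.py; python3 chk.py blue | grep -v None
```

```text
blue (962, 'mean', array([ 459.6, -129.5,  131.9]), 'mid', array([ 460.1, -128.6]), 'rect', array([ 4.601676e+05, -1.286554e+05,  4.342460e+04,  2.386630e+04,
        7.320000e+01]), 'long pca', np.float64(73.6), 'rect', np.float64(73.2))
t 19.57 tcp [ 459.5 -128.3  295.2] psi 162.6 tilt [0.001 0.   ] gap 35.0 gf 0.0 F [1.4 0.2 0. ]
hung red [0.657 0.117] (102, 'mean', array([661.4, 120.6, 186. ]), 'mid', array([660.4, 119.4]), 'rect', array([6.604230e+05, 1.193603e+05, 4.281020e+04, 2.372080e+04,
       8.560000e+01]), 'long pca', np.float64(85.5), 'rect', np.float64(85.6))
hung green [0.652 0.047] (95, 'mean', array([656. ,  48.9, 186. ]), 'mid', array([655. ,  47.5]), 'rect', array([6.545074e+05, 4.752640e+04, 4.601170e+04, 2.436260e+04,
       8.390000e+01]), 'long pca', np.float64(86.2), 'rect', np.float64(83.9))
hung noz [0.664 0.21 ] (135, 'mean', array([667.6, 212.5, 187.6]), 'mid', array([665.8, 210.9]), 'rect', array([6.658082e+05, 2.109022e+05, 4.764950e+04, 2.834670e+04,
       8.420000e+01]), 'long pca', np.float64(84.2), 'rect', np.float64(84.2))
bench blue (57, 'mean', array([ 463.8, -125.5,  132.1]), 'mid', array([ 462.3, -126.4]), 'rect', array([ 4.605139e+05, -1.257165e+05,  4.639410e+04,  2.951370e+04,
        7.490000e+01]), 'long pca', np.float64(69.1), 'rect', np.float64(74.9))
bench yellow (49, 'mean', array([ 454.4, -316.5,  130.9]), 'mid', array([ 453.4, -316.1]), 'rect', array([ 4.533354e+05, -3.173002e+05,  4.805530e+04,  2.870610e+04,
        8.550000e+01]), 'long pca', np.float64(75.9), 'rect', np.float64(85.5))
```

jog_arm(
  translation=[
    [0.01,0,-0.3],
    [0,0,-0.4],
    [0,0,-0.4],
    [0,0,-0.4],
    [0,0,-0.4],
    [0,0,-0.25],
    [0,0,-0.1],
    [0,0,0],
  ],
  dr=[
    [0,0,0.02],
    [0,0,0],
    [0,0,0],
    [0,0,0],
    [0,0,0],
    [0,0,0],
    [0,0,0],
    [0,0,0],
  ],
  claw=[-0.2,-0.2,-0.2,-0.2,-0.2,-0.2,-0.2,-0.2],
)

```text
clock: 20.28
ee_pos: [0.4607, -0.127, 0.1125]
ee_rot: [-0.002, -0.597, 0.802, 0.001]
contact_force: [-0.8, -0.3, 0.1]
finger_gap: 0.0349
grasp_force: 0.0
```

jog_arm(
  translation=[
    [0,0,0],
    [0,0,0],
    [0,0,0],
    [0,0,0],
    [0,0,0],
  ],
  dr=[
    [0,0,0],
    [0,0,0],
    [0,0,0],
    [0,0,0],
    [0,0,0],
  ],
  claw=[-1,-1,-1,-1,-1],
)

```text
clock: 20.7
ee_pos: [0.4618, -0.1273, 0.1157]
ee_rot: [0.001, -0.597, 0.802, -0.001]
contact_force: [-2.5, 1.8, 4.9]
finger_gap: 0.0236
grasp_force: 30.0
```

jog_arm(
  translation=[
    [0,0,0.2],
    [0,0,0.35],
    [0,0,0.4],
    [0,0,0.4],
    [0,0,0.4],
    [0,0,0.4],
    [0,0.15,0.35],
    [0.1,0.3,0],
  ],
  dr=[
    [0,0,0],
    [0,0,0],
    [0,0,0],
    [0,0,0],
    [0,0,0],
    [0,0,0.1],
    [0,0,0.15],
    [0,0,0.16],
  ],
  claw=[-1,-1,-1,-1,-1,-1,-1,-1],
)

```text
clock: 21.37
ee_pos: [0.4705, -0.0928, 0.3213]
ee_rot: [0.003, -0.68, 0.733, -0.003]
contact_force: [1.6, -0.6, -1.5]
finger_gap: 0.0232
grasp_force: 30.0
```

jog_arm(
  translation=[
    [0.3,0.3,0],
    [0.35,0.3,0],
    [0.4,0.24,0],
    [0.4,0,0],
    [0.4,0,0],
    [0.25,0,0],
    [0.12,0,0],
    [0,0,0],
  ],
  dr=[
    [0,0,0],
    [0,0,0],
    [0,0,0],
    [0,0,0],
    [0,0,0],
    [0,0,0],
    [0,0,0],
    [0,0,0],
  ],
  claw=[-1,-1,-1,-1,-1,-1,-1,-1],
)

```text
clock: 22.03
ee_pos: [0.6479, -0.0242, 0.3129]
ee_rot: [-0.001, -0.679, 0.734, 0.001]
contact_force: [0.3, 0.3, -2.9]
finger_gap: 0.0232
grasp_force: 30.0
```

jog_arm(
  translation=[
    [0,0,0],
    [0,0,0],
  ],
  dr=[
    [0,0,0],
    [0,0,0],
  ],
  claw=[-1,-1],
)

```text
clock: 22.2
ee_pos: [0.6458, -0.0244, 0.3148]
ee_rot: [-0.0, -0.679, 0.734, 0.0]
contact_force: [0.4, 0.3, -1.9]
finger_gap: 0.0234
grasp_force: 30.0
```

```bash
python3 gap.py
```

```text
t 22.2 tcp [645.8 -24.4 314.8] psi 175.6 tilt [-0.  0.] gap 23.4 gf 30.0 F [ 0.4  0.3 -1.9]
t 22.3 tcp [645.9 -24.3 315.4] psi 175.6 tilt [0.001 0.   ] gap 23.4 gf 30.0 F [-0.7  0.  -3. ]
tcp station x,y -1.080965195806165 -35.66350041229279
```

jog_arm(
  translation=[
    [0.02,0,-0.25],
    [0,0,-0.35],
    [0,0,-0.35],
    [0,0,-0.35],
    [0,0,-0.25],
    [0,0,-0.12],
    [0,0,-0.08],
    [0,0,0],
  ],
  dr=[
    [0,0,0.01],
    [0,0,0],
    [0,0,0],
    [0,0,0],
    [0,0,0],
    [0,0,0],
    [0,0,0],
    [0,0,0],
  ],
  claw=[-1,-1,-1,-1,-1,-1,-1,-1],
)

```text
clock: 22.97
ee_pos: [0.648, -0.0242, 0.1744]
ee_rot: [-0.0, -0.681, 0.732, 0.0]
contact_force: [0.2, 0.1, -2.2]
finger_gap: 0.0237
grasp_force: 30.0
```

jog_arm(
  translation=[
    [0,0,-0.03],
    [0,0,-0.02],
    [0,0,0],
    [0,0,0],
    [0,0,0],
  ],
  dr=[
    [0,0,0],
    [0,0,0],
    [0,0,0],
    [0,0,0],
    [0,0,0],
  ],
  claw=[-1,-1,-1,-1,-1],
)

```text
clock: 23.38
ee_pos: [0.6486, -0.0241, 0.1712]
ee_rot: [0.0, -0.681, 0.732, -0.0]
contact_force: [0.1, -0.9, -2.4]
finger_gap: 0.0234
grasp_force: 30.0
```

jog_arm(
  translation=[
    [0,0,-0.03],
    [0,0,0],
    [0,0,0],
  ],
  dr=[
    [0,0,0],
    [0,0,0],
    [0,0,0],
  ],
  claw=[-1,-1,-1],
)

```text
clock: 23.63
ee_pos: [0.649, -0.0243, 0.1704]
ee_rot: [0.001, -0.682, 0.732, -0.001]
contact_force: [-2.8, 0.5, 8.7]
finger_gap: 0.0232
grasp_force: 30.0
```

jog_arm(
  translation=[
    [0,0,0],
    [0,0,0],
    [0,0,0],
    [0,0,0.2],
    [0,0,0.35],
    [0,0,0.4],
    [0,0,0.4],
    [-0.2,-0.2,0.24],
  ],
  dr=[
    [0,0,0],
    [0,0,0],
    [0,0,0],
    [0,0,0],
    [0,0,0],
    [0,0,0],
    [0,0,0],
    [0,0,0],
  ],
  claw=[-0.2,-0.2,-0.2,-0.2,-0.2,-0.2,-0.2,-0.2],
)

```text
clock: 24.3
ee_pos: [0.6349, -0.0389, 0.2982]
ee_rot: [0.001, -0.682, 0.731, -0.001]
contact_force: [0.5, -0.4, 0.5]
finger_gap: 0.0354
grasp_force: 0.0
```

jog_arm(
  translation=[
    [-0.27,-0.4,0],
    [-0.27,-0.4,0],
    [-0.27,-0.4,0],
    [-0.27,-0.4,0],
    [-0.27,-0.4,0],
    [-0.27,-0.4,0],
    [-0.27,-0.4,0],
    [-0.27,-0.4,0],
  ],
  dr=[
    [0,0,-0.1],
    [0,0,-0.1],
    [0,0,0],
    [0,0,0],
    [0,0,0],
    [0,0,0],
    [0,0,0],
    [0,0,0],
  ],
  claw=[-0.2,-0.2,-0.2,-0.2,-0.2,-0.2,-0.2,-0.2],
)

```text
clock: 24.97
ee_pos: [0.4583, -0.2975, 0.2956]
ee_rot: [0.0, -0.642, 0.767, -0.0]
contact_force: [0.1, -0.8, 0.5]
finger_gap: 0.0349
grasp_force: 0.0
```

jog_arm(
  translation=[
    [-0.06,-0.2,0],
    [0,0,0],
    [0,0,0],
  ],
  dr=[
    [0,0,0],
    [0,0,0],
    [0,0,0],
  ],
  claw=[-0.2,-0.2,-0.2],
)

```text
clock: 25.22
ee_pos: [0.4542, -0.3131, 0.2953]
ee_rot: [-0.0, -0.641, 0.767, 0.0]
contact_force: [-0.3, -0.2, 0.2]
finger_gap: 0.0354
grasp_force: 0.0
```

```bash
python3 chk.py yellow | grep -v None
```

```text
yellow (965, 'mean', array([ 452. , -320.5,  131.9]), 'mid', array([ 452.1, -319.9]), 'rect', array([ 4.520342e+05, -3.198809e+05,  4.362270e+04,  2.316730e+04,
        7.960000e+01]), 'long pca', np.float64(79.7), 'rect', np.float64(79.6))
t 25.27 tcp [ 454.6 -312.4  295.2] psi 169.8 tilt [-0.  0.] gap 35.2 gf 0.0 F [-0.8  0.8  0.5]
hung red [0.657 0.117] (104, 'mean', array([661.3, 120.8, 185.6]), 'mid', array([660.3, 118.9]), 'rect', array([6.604333e+05, 1.187801e+05, 4.423910e+04, 2.482090e+04,
       8.880000e+01]), 'long pca', np.float64(86.1), 'rect', np.float64(88.8))
hung green [0.652 0.047] (96, 'mean', array([656.1,  49.2, 186. ]), 'mid', array([655. ,  47.6]), 'rect', array([6.562468e+05, 4.734550e+04, 4.460730e+04, 2.622020e+04,
       8.060000e+01]), 'long pca', np.float64(84.9), 'rect', np.float64(80.6))
hung blue [ 0.647 -0.024] (87, 'mean', array([651.1, -22.5, 186. ]), 'mid', array([649.6, -24.1]), 'rect', array([ 6.495752e+05, -2.408150e+04,  4.452690e+04,  2.669020e+04,
        8.990000e+01]), 'long pca', np.float64(88.6), 'rect', np.float64(89.9))
hung noz [0.664 0.21 ] (134, 'mean', array([667.9, 212.5, 188.1]), 'mid', array([666.3, 211.3]), 'rect', array([6.660795e+05, 2.111737e+05, 4.495970e+04, 2.737340e+04,
       8.310000e+01]), 'long pca', np.float64(86.7), 'rect', np.float64(83.1))
bench yellow (49, 'mean', array([ 454.7, -316.2,  131.3]), 'mid', array([ 453.7, -316.8]), 'rect', array([ 4.534667e+05, -3.169846e+05,  4.689460e+04,  2.415160e+04,
        8.040000e+01]), 'long pca', np.float64(78.7), 'rect', np.float64(80.4))
```

View pics/s_yellow.png

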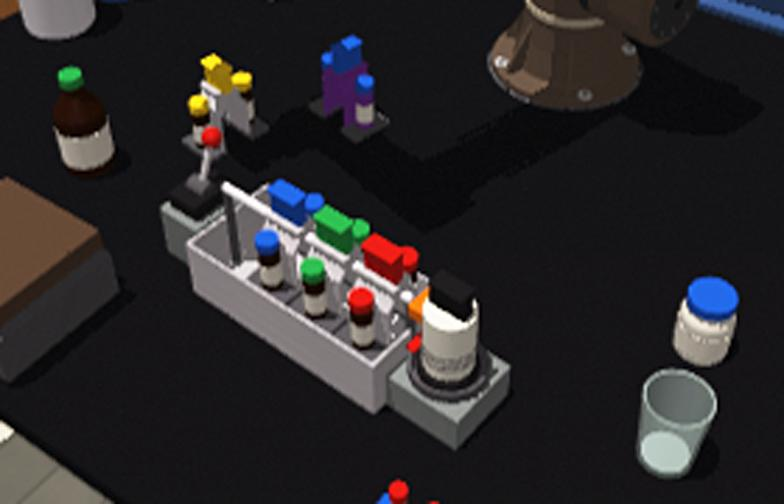

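Red, green and blue hang level and evenly spaced. Yellow is at about (452,-319) mm. Grasping it now.

jog_arm(
  translation=[
    [-0.03,-0.08,-0.3],
    [0,0,-0.4],
    [0,0,-0.4],
    [0,0,-0.4],
    [0,0,-0.4],
    [0,0,-0.25],
    [0,0,-0.1],
    [0,0,0],
  ],
  dr=[
    [0,0,0],
    [0,0,0],
    [0,0,0],
    [0,0,0],
    [0,0,0],
    [0,0,0],
    [0,0,0],
    [0,0,0],
  ],
  claw=[-0.2,-0.2,-0.2,-0.2,-0.2,-0.2,-0.2,-0.2],
)

```text
clock: 25.98
ee_pos: [0.4519, -0.3175, 0.1135]
ee_rot: [-0.001, -0.643, 0.766, 0.002]
contact_force: [-0.3, -0.8, 0.2]
finger_gap: 0.0348
grasp_force: 0.0
```

jog_arm(
  translation=[
    [0,0,0],
    [0,0,0],
    [0,0,0],
    [0,0,0],
    [0,0,0],
  ],
  dr=[
    [0,0,0],
    [0,0,0],
    [0,0,0],
    [0,0,0],
    [0,0,0],
  ],
  claw=[-1,-1,-1,-1,-1],
)

```text
clock: 26.4
ee_pos: [0.4529, -0.3188, 0.1168]
ee_rot: [0.001, -0.642, 0.767, -0.001]
contact_force: [-1.2, 2.9, 6.6]
finger_gap: 0.0234
grasp_force: 30.0
```

jog_arm(
  translation=[
    [0,0,0.2],
    [0,0,0.35],
    [0,0,0.4],
    [0,0,0.4],
    [0,0,0.4],
    [0,0,0.4],
    [0,0.2,0.35],
    [0,0.4,0],
  ],
  dr=[
    [0,0,0],
    [0,0,0],
    [0,0,0],
    [0,0,0],
    [0,0,0],
    [0,0,0],
    [0,0,0.1],
    [0,0,0.1],
  ],
  claw=[-1,-1,-1,-1,-1,-1,-1,-1],
)

```text
clock: 27.07
ee_pos: [0.4543, -0.2731, 0.3215]
ee_rot: [0.001, -0.681, 0.732, -0.004]
contact_force: [2.6, -0.5, -1.7]
finger_gap: 0.0235
grasp_force: 30.0
```

jog_arm(
  translation=[
    [0,0.45,0],
    [0.1,0.45,0],
    [0.15,0.45,0],
    [0.3,0.35,0],
    [0.35,0.3,0],
    [0.4,0.15,0],
    [0.4,0.04,0],
    [0.35,0,0],
  ],
  dr=[
    [0,0,0],
    [0,0,0],
    [0,0,0],
    [0,0,0],
    [0,0,0],
    [0,0,0],
    [0,0,0],
    [0,0,0],
  ],
  claw=[-1,-1,-1,-1,-1,-1,-1,-1],
)

```text
clock: 27.73
ee_pos: [0.6179, -0.0937, 0.3154]
ee_rot: [0.0, -0.682, 0.731, 0.0]
contact_force: [-0.9, 0.1, -2.1]
finger_gap: 0.0232
grasp_force: 30.0
```

jog_arm(
  translation=[
    [0.22,0,0],
    [0.1,0,0],
    [0,0,0],
    [0,0,0],
    [0,0,0],
  ],
  dr=[
    [0,0,0],
    [0,0,0],
    [0,0,0],
    [0,0,0],
    [0,0,0],
  ],
  claw=[-1,-1,-1,-1,-1],
)

```text
clock: 28.15
ee_pos: [0.641, -0.0956, 0.3157]
ee_rot: [0.0, -0.681, 0.732, 0.0]
contact_force: [-0.7, -0.7, -1.9]
finger_gap: 0.0238
grasp_force: 30.0
```

```bash
python3 gap.py; python3 -c "
from h import *
c=cap('wrist'); save(c,'pics/w8.png')"
```

```text
t 28.15 tcp [641.  -95.6 315.7] psi 175.9 tilt [0. 0.] gap 23.8 gf 30.0 F [-0.7 -0.7 -1.9]
t 28.25 tcp [641.1 -95.6 316.2] psi 175.9 tilt [0.001 0.   ] gap 23.2 gf 30.0 F [-0.7  0.4 -2.3]
tcp station x,y -0.7824037789532303 -107.11087560727543
```

View pics/w8.png

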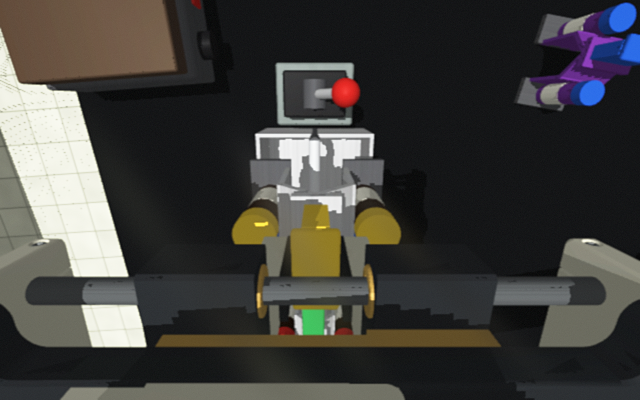

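The wrist view shows the yellow saddle centred over the bar (column ≈314). The lever ball at (345,92) is still at off. Lowering.

jog_arm(
  translation=[
    [0.01,0,-0.25],
    [0,0,-0.35],
    [0,0,-0.35],
    [0,0,-0.35],
    [0,0,-0.25],
    [0,0,-0.12],
    [0,0,-0.08],
    [0,0,0],
  ],
  dr=[
    [0,0,0],
    [0,0,0],
    [0,0,0],
    [0,0,0],
    [0,0,0],
    [0,0,0],
    [0,0,0],
    [0,0,0],
  ],
  claw=[-1,-1,-1,-1,-1,-1,-1,-1],
)

```text
clock: 28.97
ee_pos: [0.6424, -0.0954, 0.175]
ee_rot: [-0.0, -0.681, 0.732, 0.0]
contact_force: [-0.1, 0.1, -2.5]
finger_gap: 0.0233
grasp_force: 30.0
```

jog_arm(
  translation=[
    [0,0,-0.03],
    [0,0,-0.02],
    [0,0,0],
    [0,0,0],
    [0,0,0],
  ],
  dr=[
    [0,0,0],
    [0,0,0],
    [0,0,0],
    [0,0,0],
    [0,0,0],
  ],
  claw=[-1,-1,-1,-1,-1],
)

```text
clock: 29.38
ee_pos: [0.6431, -0.0954, 0.1721]
ee_rot: [0.0, -0.681, 0.732, -0.0]
contact_force: [-0.5, -0.1, -1.3]
finger_gap: 0.0237
grasp_force: 30.0
```

jog_arm(
  translation=[
    [0,0,-0.03],
    [0,0,0],
    [0,0,0],
  ],
  dr=[
    [0,0,0],
    [0,0,0],
    [0,0,0],
  ],
  claw=[-1,-1,-1],
)

```text
clock: 29.63
ee_pos: [0.6436, -0.0956, 0.1717]
ee_rot: [0.001, -0.682, 0.732, -0.001]
contact_force: [-3.7, 0.8, 10.2]
finger_gap: 0.0233
grasp_force: 30.0
```

jog_arm(
  translation=[
    [0,0,0],
    [0,0,0],
    [0,0,0],
    [0,0,0.2],
    [0,0,0.35],
    [0,0,0.4],
    [0,0,0.4],
    [-0.2,-0.2,0.25],
  ],
  dr=[
    [0,0,0],
    [0,0,0],
    [0,0,0],
    [0,0,0],
    [0,0,0],
    [0,0,0],
    [0,0,0],
    [0,0,0],
  ],
  claw=[-0.2,-0.2,-0.2,-0.2,-0.2,-0.2,-0.2,-0.2],
)

```text
clock: 30.3
ee_pos: [0.6292, -0.1102, 0.2997]
ee_rot: [0.001, -0.682, 0.731, -0.001]
contact_force: [1.0, 0.2, 0.8]
finger_gap: 0.0351
grasp_force: 0.0
```

jog_arm(
  translation=[
    [-0.33,-0.27,0],
    [-0.33,-0.27,0],
    [-0.33,-0.28,0],
    [0,0,0],
    [0,0,0],
    [0,0,0],
  ],
  dr=[
    [0,0,0],
    [0,0,0],
    [0,0,0],
    [0,0,0],
    [0,0,0],
    [0,0,0],
  ],
  claw=[-0.2,-0.2,-1,-1,-1,-1],
)

```text
clock: 30.8
ee_pos: [0.5477, -0.1772, 0.2972]
ee_rot: [0.0, -0.681, 0.732, -0.0]
contact_force: [1.0, 0.5, -0.1]
finger_gap: 0.0139
grasp_force: 0.0
```

```bash
python3 chk.py yellow | grep -v None; python3 - <<'E'
from h import *
c=cap('scene');W=world(c);F=c['frame'].astype(int)
m=(F[...,0]>150)&(F[...,1]<60)&(np.hypot(W[...,0]-.62,W[...,1]+.18)<.06)&(W[...,2]>.14)
P=W[m]*1000; print('ball',len(P),P.mean(0),P.min(0),P.max(0))
E
```

```text
t 30.85 tcp [ 548.  -176.8  296.9] psi 175.9 tilt [0. 0.] gap 9.8 gf 0.0 F [-0.2 -0.2  0.2]
hung red [0.657 0.117] (102, 'mean', array([661.3, 120.8, 186.1]), 'mid', array([659.9, 118.6]), 'rect', array([6.598661e+05, 1.186248e+05, 4.389370e+04, 2.688050e+04,
       8.780000e+01]), 'long pca', np.float64(87.5), 'rect', np.float64(87.8))
hung green [0.652 0.047] (95, 'mean', array([656. ,  49. , 185.9]), 'mid', array([653.5,  46.8]), 'rect', array([6.545252e+05, 4.663930e+04, 4.508490e+04, 2.725560e+04,
       8.240000e+01]), 'long pca', np.float64(85.8), 'rect', np.float64(82.4))
hung blue [ 0.647 -0.024] (87, 'mean', array([651.2, -22.2, 185.9]), 'mid', array([649.5, -24.5]), 'rect', array([ 6.498396e+05, -2.439110e+04,  4.379990e+04,  2.576250e+04,
        8.340000e+01]), 'long pca', np.float64(87.1), 'rect', np.float64(83.4))
hung yellow [ 0.642 -0.095] (82, 'mean', array([645.8, -92.6, 185.8]), 'mid', array([645.5, -95.4]), 'rect', array([ 6.457502e+05, -9.545190e+04,  4.654070e+04,  2.544210e+04,
        8.690000e+01]), 'long pca', np.float64(85.9), 'rect', np.float64(86.9))
hung noz [0.664 0.21 ] (135, 'mean', array([667.9, 212.4, 188. ]), 'mid', array([666.3, 210.2]), 'rect', array([6.665587e+05, 2.102873e+05, 4.628600e+04, 2.772640e+04,
       8.540000e+01]), 'long pca', np.float64(86.5), 'rect', np.float64(85.4))
ball 25 [ 614.89619741 -177.79873186  173.8239479 ] [ 605.9849863  -187.81715481  167.06059415] [ 621.6871069  -168.39707713  180.90020907]
```

View pics/s_yellow.png

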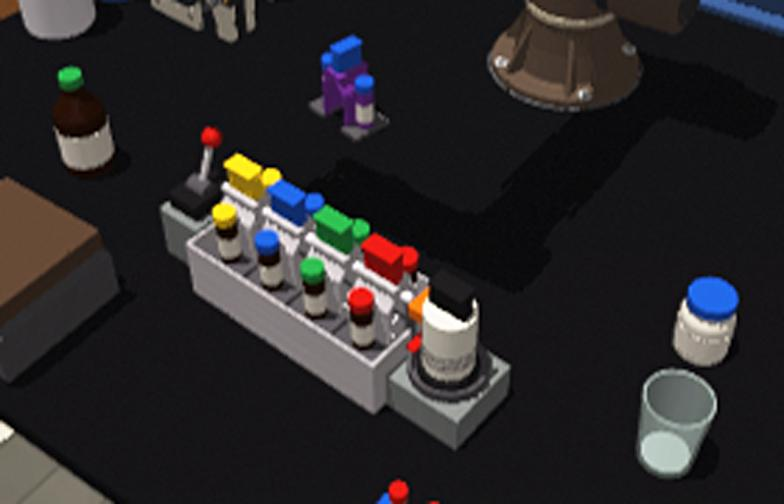

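All four saddles and the nozzle are in place. I'm lowering the closed gripper and pushing the lever.

jog_arm(
  translation=[
    [0,0,-0.3],
    [0,0,-0.4],
    [0,0,-0.4],
    [0,0,-0.35],
    [0,0,-0.2],
    [0,0,0],
    [0,0,0],
    [0,0,0],
  ],
  dr=[
    [0,0,0],
    [0,0,0],
    [0,0,0],
    [0,0,0],
    [0,0,0],
    [0,0,0],
    [0,0,0],
    [0,0,0],
  ],
  claw=[-1,-1,-1,-1,-1,-1,-1,-1],
)

```text
clock: 31.62
ee_pos: [0.5488, -0.1769, 0.1661]
ee_rot: [0.0, -0.682, 0.732, -0.001]
contact_force: [-0.5, 0.2, 0.7]
finger_gap: 0.0007
grasp_force: 0.0
```

jog_arm(
  translation=[
    [0.12,-0.01,0],
    [0.12,-0.01,0],
    [0.12,-0.01,0],
    [0.12,-0.01,0],
    [0.12,-0.01,0],
    [0.12,-0.01,0],
    [0.1,-0.01,0],
    [0.1,0,0],
  ],
  dr=[
    [0,0,0],
    [0,0,0],
    [0,0,0],
    [0,0,0],
    [0,0,0],
    [0,0,0],
    [0,0,0],
    [0,0,0],
  ],
  claw=[-1,-1,-1,-1,-1,-1,-1,-1],
)

```text
clock: 32.28
ee_pos: [0.622, -0.1828, 0.1647]
ee_rot: [-0.0, -0.681, 0.732, 0.0]
contact_force: [-1.2, -1.1, 0.6]
finger_gap: 0.0003
grasp_force: 0.5
```

jog_arm(
  translation=[
    [0.05,-0.01,0],
    [0.05,0,0],
    [0,0,0],
  ],
  dr=[
    [0,0,0],
    [0,0,0],
    [0,0,0],
  ],
  claw=[-1,-1,-1],
)

```text
clock: 32.53
ee_pos: [0.6297, -0.1834, 0.1645]
ee_rot: [-0.0, -0.681, 0.732, 0.0]
contact_force: [-0.2, 0.8, 0.1]
finger_gap: 0.0004
grasp_force: 0.0
```

jog_arm(
  translation=[
    [0.04,0,0],
    [0.04,0,0],
    [0.02,0,0],
    [0,0,0],
    [0,0,0],
  ],
  dr=[
    [0,0,0],
    [0,0,0],
    [0,0,0],
    [0,0,0],
    [0,0,0],
  ],
  claw=[-1,-1,-1,-1,-1],
)

```text
clock: 32.95
ee_pos: [0.6374, -0.1834, 0.1651]
ee_rot: [0.0, -0.681, 0.732, -0.0]
contact_force: [0.3, 0.6, -0.4]
finger_gap: 0.0004
grasp_force: 0.1
```

```bash
cat > ball.py <<'E'
from h import *
st(); c=cap('scene');W=world(c);F=c['frame'].astype(int)
m=(F[...,0]>150)&(F[...,1]<60)&(np.hypot(W[...,0]-.64,W[...,1]+.185)<.07)&(W[...,2]>.14)
P=W[m]*1000; print('ball',len(P),P.mean(0),P.min(0),P.max(0))
E
python3 ball.py
```

```text
t 32.95 tcp [ 637.4 -183.4  165.1] psi 175.9 tilt [ 0.001 -0.   ] gap 0.4 gf 0.1 F [ 0.3  0.6 -0.4]ball.py:4: RuntimeWarning: Mean of empty slice.
  P=W[m]*1000; print('ball',len(P),P.mean(0),P.min(0),P.max(0))
  ret = um.true_divide(
Traceback (most recent call last):
  File "ball.py", line 4, in <module>
    P=W[m]*1000; print('ball',len(P),P.mean(0),P.min(0),P.max(0))
                                               ~~~~~^^^
ValueError: zero-size array to reduction operation minimum which has no identity
```

jog_arm(
  translation=[
    [0.03,0,0],
    [0.03,0,0],
    [0,0,0],
    [0,0,0],
  ],
  dr=[
    [0,0,0],
    [0,0,0],
    [0,0,0],
    [0,0,0],
  ],
  claw=[-1,-1,-1,-1],
)

```text
clock: 33.33
ee_pos: [0.6411, -0.1834, 0.1649]
ee_rot: [-0.001, -0.681, 0.732, 0.001]
contact_force: [-4.8, 0.9, 1.2]
finger_gap: 0.0003
grasp_force: 2.6
```

```bash
python3 - <<'E'
from h import *
st()
for n in('scene','top','wrist'):
    c=cap(n);W=world(c);F=c['frame'].astype(int)
    m=(F[...,0]>110)&(F[...,1]<60)&(F[...,2]<60)&(np.hypot(W[...,0]-.65,W[...,1]+.185)<.09)&(W[...,2]>.12)
    P=W[m]*1000; print(n,len(P),P.mean(0) if len(P) else '')
    save(c,f'pics/l_{n}.png')
E
```

```text
t 33.33 tcp [ 641.1 -183.4  164.9] psi 175.9 tilt [-0.002  0.   ] gap 0.3 gf 2.6 F [-4.8  0.9  1.2]
scene 35 [ 674.96205675 -179.63868288  169.04255796]
top 0 
wrist 21 [ 674.60879772 -197.20436453  166.5647441 ]
```

jog_arm(
  translation=[
    [0.03,0,0],
    [0,0,0],
    [0,0,0],
  ],
  dr=[
    [0,0,0],
    [0,0,0],
    [0,0,0],
  ],
  claw=[-1,-1,-1],
)

```text
clock: 33.73
ee_pos: [0.6414, -0.1835, 0.1648]
ee_rot: [-0.002, -0.681, 0.732, 0.002]
contact_force: [-11.8, 1.6, 6.5]
finger_gap: 0.0004
grasp_force: 6.1
```

At the end stop: the force rises and the tool no longer moves. I'm backing off, lifting clear and checking.

jog_arm(
  translation=[
    [-0.1,0,0],
    [-0.3,0.02,0],
    [-0.4,0.03,0],
    [-0.3,0,0.2],
    [0,0,0.4],
    [0,0,0.4],
    [-0.2,0,0.2],
    [0,0,0],
  ],
  dr=[
    [0,0,0],
    [0,0,0],
    [0,0,0],
    [0,0,0],
    [0,0,0],
    [0,0,0],
    [0,0,0],
    [0,0,0],
  ],
  claw=[-1,-1,-1,-1,-1,-1,-1,-1],
)

```text
clock: 34.4
ee_pos: [0.5414, -0.1798, 0.2664]
ee_rot: [0.003, -0.681, 0.732, -0.004]
contact_force: [0.5, -0.0, -0.0]
finger_gap: 0.0007
grasp_force: 0.0
```

```bash
python3 chk.py yellow | grep hung; python3 ball.py
```

```text
hung red [0.657 0.117] (100, 'mean', array([661.4, 120.7, 186.4]), 'mid', array([660.4, 118.4]), 'rect', array([6.603554e+05, 1.184445e+05, 4.389100e+04, 2.538060e+04,
hung green [0.652 0.047] (94, 'mean', array([656.2,  48.8, 186.4]), 'mid', array([655.3,  47.4]), 'rect', array([6.548052e+05, 4.761970e+04, 4.509590e+04, 2.745100e+04,
hung blue [ 0.647 -0.024] (89, 'mean', array([651.1, -22.7, 185.5]), 'mid', array([649.9, -24. ]), 'rect', array([ 6.497628e+05, -2.392010e+04,  4.429410e+04,  2.551800e+04,
hung yellow [ 0.642 -0.095] (80, 'mean', array([645.7, -92.3, 186.1]), 'mid', array([644.8, -94.1]), 'rect', array([ 6.446371e+05, -9.392320e+04,  4.680810e+04,  2.402430e+04,
hung noz [0.664 0.21 ] (134, 'mean', array([667.8, 212.7, 188.2]), 'mid', array([665., 211.]), 'rect', array([6.659381e+05, 2.107653e+05, 4.733640e+04, 2.911230e+04,
t 34.5 tcp [ 540.9 -179.3  262.2] psi 175.9 tilt [0.004 0.   ] gap 0.3 gf 0.0 F [ 0.3  0.3 -1.5]
ball 31 [ 674.59584123 -182.3723986   171.1529107 ] [ 664.06656195 -191.96613419  160.23070527] [ 683.50457986 -173.39347583  176.03035158]
```

View pics/s_yellow.png

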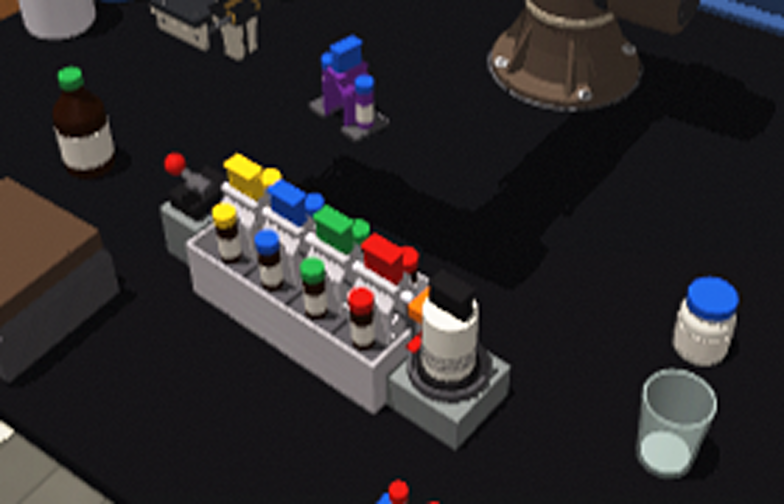

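The lever leans fully over, with its ball at (175,163). All four saddles hang level and the nozzle is seated facing the mark.

```bash
python3 -c "
from bench import r
print(r.hand_in())"
```

```text
the job is handed in; nothing more can be done
None
```

I handed the job in: the nozzle is seated facing the red mark, all four saddles (red, green, blue, yellow) hang level on the bar, and the lever was flipped to its on stop last; the bottle, beaker, jar and purple look-alike were left alone, and the hand-in gave no verdict.

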